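Clamp the bone-section blocks with the keyed clamp

ROBOT

A 7-joint arm with a two-finger parallel gripper is mounted at the origin on the work surface. World frame = base frame: x ahead of the robot, y to its left, z up, the work surface at z = 0. Lengths are in m, angles in degrees, forces in N, time in s.
With the tool pointing down it reaches from about 0.35 to 0.9 m from the base axis. Payload 19.9 kg.
Tool frame: the origin (TCP) lies at the very end of the fingers, on their centre line; the grasp point (between the pads) lies behind it (manip.tcp_to_grasp is the y of the grasp point in the tool frame, in m); y points along the fingers, z is the direction in which the jaws open and shut, and the axes are right-handed (so a half turn about y gives the same grasp; the last joint's range is limited). The gripper opens to 85 mm and grips with 20 to 120 N. Pads are 22 mm wide; open, the fingers measure 114 mm over their backs; the gripper's body (76 mm by 85 mm) begins 54 mm behind the grasp point. The pads swing forward as they close: fully open they stand 13 mm farther back than shut.
Start: joints at [73.367, 23.915, -0.59, 92.452, 0.269, 63.638, -3.037], TCP at [0.154, -0.606, 0.231] pointing down, gripper open.
Joint ranges: [-161.28, 161.28], [-22.2, 115.67], [-73.04, 71.86], [3.21, 147.25], [-68.34, 248.33], [10.77, 114.83], [-161.83, 161.83]. Speed limits (degrees/s): [108.29, 108.29, 136.94, 136.94, 172.46, 172.46, 172.46].

INTERFACE

Orientations are given as [roll, pitch, yaw] about the fixed x, y, z axes, in that order (R = Rz(yaw) Ry(pitch) Rx(roll)).
In Python, from rig import readout, vision, job, manip gives the robot as it stands.
- The arm moves only by the tool carry_out, never from a script. Its argument "increments" is a list that holds one entry, the list of rows, each a list of 7 numbers: the shift along the tool's x, y, z in cm, then the turn, a rotation vector about the tool's x, y, z in rad, then the closure in counts, from 0 (fully open) to 255 (shut). A call has 1 to 8 rows; each row shifts and turns the commanded pose from where the row before left it, along the tool's axes as they then stand; what a row does not reach is not made up. A row lasts 1/8 s, in which the tool goes at most 62.5 mm and 10.7 degrees, less where a joint would pass 70% of its speed; a pose out of reach is approached as far as the arm can. A call with a gripper value outside its range is refused whole. The fingers move at their own pace and stop on an object; the grip force is fixed at half the most. Time passes only in rows, so rows that do not move let the fingers close. It gives the time, the measured TCP pose, the force and the opening at its end, in the units of the state.
- readout.sense(): the state, without advancing time (a new reading comes with each control period).
- vision.get_image(name): name is "scene" or "top" or "wrist"; returns the picture (480x640x3 uint8, red, green, blue); there is no depth.
- vision.camera_params(name): a dict with "intrinsics" (3x3 intrinsics, pixels), "rvec" (rotation vector, rad) and "tvec" (3), from world to camera coordinates, as OpenCV has them. Camera axes: x right, y down, z forward; pixel columns grow to the right and rows downward; lengths in m; the calibration is good to about 2 mm. A picture is of the moment at which its call begins: read the wrist's pose just before it. camera_params takes no time and is no camera call; for the wrist camera it gives the pose at the moment of the call.
- job.job_done(): hands the job in, once; it reports no verdict.
The state is a dict: "clock": time; "qpos": joint angles; "qvel": joint speeds; "joint_efforts": joint torques, N m; "eef_pos": TCP position; "orientation": TCP orientation; "wrist_force": force on the tool from outside, world axes, zero at the start; "torque": the same for the moment, N m; "gripper_width": finger opening in m.
Only numpy, scipy, OpenCV 4.12 (cv2) and the standard library are available. Lean on these libraries where they do the work, as an engineer would, in place of code of your own. Each camera call takes 0.05 s, during which the arm holds its last target.

TASK

Put every bone-section block from the white board onto the bed of the specimen clamp, side by side between the two jaws in the middle of its width, each lying with its long side parallel to the jaws. Fit the black-headed key on the clamp's upright drive shaft, pushing lightly and turning slowly until it drops fully home, and turn it clockwise until the sliding jaw grips the blocks firmly in a tight row. Then pull the key off, stand it upright back in its square tray, and leave the other things on the bench undisturbed.

Things in the scene. Friction and masses are not known exactly. Their poses are not given: they have to be found in the camera images.
- block1: bone section cast in a tan resin bar, 62 x 26 x 30 mm (x, y, z), one of up to four alike (2 to 4 are present; absent ones read None). Starts lying on the white board (4 mm thick), pale bone face up. Origin: its centre; x along its 62 mm length. About 70 g; can be gripped across its 62 mm length
- block2: bone section cast in a tan resin bar, 62 x 26 x 30 mm (x, y, z), one of up to four alike (2 to 4 are present; absent ones read None). Starts lying on the white board (4 mm thick), pale bone face up. Origin: its centre; x along its 62 mm length. About 70 g; can be gripped across its 62 mm length
- block3: bone section cast in a tan resin bar, 62 x 26 x 30 mm (x, y, z), one of up to four alike (2 to 4 are present; absent ones read None). Starts lying on the white board (4 mm thick), pale bone face up. Origin: its centre; x along its 62 mm length. About 70 g; can be gripped across its 62 mm length
- block4: bone section cast in a tan resin bar, 62 x 26 x 30 mm (x, y, z), one of up to four alike (2 to 4 are present; absent ones read None). Starts lying on the white board (4 mm thick), pale bone face up. Origin: its centre; x along its 62 mm length. About 70 g; can be gripped across its 62 mm length
- key: Clamp key, 82 mm tall, 220 g. Black square grip head 36 x 36 mm, 42 to 82 mm above the underside, on a steel hub 46 x 46 mm. Steel rib on top runs along the slot (key's x axis). Underneath: central square bore 19 mm wide, 34 deep; slot 9 mm wide, 18 deep, right across the hub along x. Origin: centre of underside, z up. Starts upright in its tray, any yaw
- key_tray_in (a point): centre of the inner floor (4 mm above the bench) of the key's shallow square aluminium tray, 110 x 110 mm outside, 102 mm inside, rim 12 mm above the bench
- drive_base (a point): Foot of the upright drive shaft, on the gear housing, 50 mm above the bench; turns with it. Shaft: 16 mm round, 32 tall, top 6 mm tapered to 8 across; at its foot a wing 34 long (x), 6 thick, 16 high runs across it. A key out of line rests on the wing, underside 16 mm up; when its slot meets the wing (1.5 mm play each side, two ways, half a turn apart) it drops to this point
- drive (a joint): Drive shaft angle, rad, growing clockwise seen from above, range -0.2 to 4.4, starts at 0 to 0.3. Moves the sliding jaw 25 mm per rad through a rack; takes about 0.2 N m to turn, plus 0.025 N m per newton of clamping. It stays where it is left, so the jaw keeps its grip when the key is off
- bed_centre (a point): Point on the clamp's bed, 30 mm above the bench, 72.5 mm from the fixed face; x across the bed (parallel to the jaws), y from sliding to fixed jaw. Clamp: grey base 140 (x) x 270 (y) x 30 mm; fixed jaw at its +y end; gear housing 80 x 56 x 20 mm on the base at its -y end, round the shaft. The bed is open at both sides: fingers can reach down beside the blocks
- fixed_face (a point): foot of the fixed jaw's clamping face, at bed height, middle of its 90 mm width; axes as bed_centre. Both jaws stand 35 mm above the bed and are 25 mm thick
- jaw_face (a point): foot of the sliding jaw's clamping face, at bed height, middle of its 90 mm width; axes as bed_centre; it slides along +y towards the fixed face. The jaws start 137 to 145 mm apart
- jar: bystander: clear jar with yellow lid, 64 mm across, 85 mm tall; leave alone. Origin under its centre
- brush: bystander: brush 170 mm long, lying; leave alone. Origin about its middle
- loupe: bystander: black folding-magnifier stand 60 x 60 x 62 mm; leave alone. Origin under its centre
- tweezers: bystander: steel tweezers 140 mm long, lying; leave alone. Origin about its middle
- photo_scale: bystander: flat L-shaped white photo scale 120 x 90 x 4 mm; leave alone. Origin under the middle of its long arm
- beaker: bystander: glass beaker 72 mm across, 90 mm tall, with three brushes standing in it to 175 mm; leave alone. Origin under its centre

How it is judged (in metres and radians):
On the way, in this order (a step that is already met when the one before it is completed fails the run):
1. the key has dropped fully home over the wings of the drive shaft (horizontal distance between key and drive_base below 0.005 m and z of key in the frame of drive_base below 0.004 m and angle between the x axis of key and the x axis of drive_base, either way round below 0.25 rad), for 0.2 s.
2. with the key still home on the shaft, all blocks lie on the bed between the jaws and the sliding jaw presses on them with more than 5 N (all of step 1 and x of block1 in the frame of bed_centre between -0.028 and 0.028 m and y of each of block1, block2, block3, block4 in the frame of fixed_face below 0 m and y of each of block1, block2, block3, block4 in the frame of jaw_face above 0 m and z of each of block1, block2, block3, block4 in the frame of bed_centre below 0.022 m and angle between the x axis of each of block1, block2, block3, block4 and the x axis of bed_centre, either way round below 0.15 rad and x of block2 in the frame of bed_centre between -0.028 and 0.028 m and x of block3 in the frame of bed_centre between -0.028 and 0.028 m and x of block4 in the frame of bed_centre between -0.028 and 0.028 m and contact force between jaw and anything else above 5 N), for 0.2 s.
At the end, for the whole second after the job is handed in: Every block lies on the bed between the jaws, within 28 mm of its centre line and 0.15 rad of parallel to the jaws, the jaw pressing on them with over 1.5 N; the key stands upright (0.1 rad) on its tray's floor within 35 mm of the centre; all at rest (x of block1 in the frame of bed_centre between -0.028 and 0.028 m and y of each of block1, block2, block3, block4 in the frame of fixed_face below 0 m and y of each of block1, block2, block3, block4 in the frame of jaw_face above 0 m and z of each of block1, block2, block3, block4 in the frame of bed_centre below 0.022 m and angle between the x axis of each of block1, block2, block3, block4 and the x axis of bed_centre, either way round below 0.15 rad and x of block2 in the frame of bed_centre between -0.028 and 0.028 m and x of block3 in the frame of bed_centre between -0.028 and 0.028 m and x of block4 in the frame of bed_centre between -0.028 and 0.028 m and contact force between jaw and anything else above 1.5 N and horizontal distance between key and key_tray_in below 0.035 m and angle between key's own z axis and vertical below 0.1 rad and z of key in the frame of key_tray_in below 0.006 m and linear speed of each of key, block1, block2, block3, block4 below 0.02 m/s); the robot touches nothing.
It fails at once if a bystander (jar, brush, loupe, tweezers, photo scale or beaker) is moved more than 40 mm (distance of any of jar, brush, loupe, tweezers, photo_scale, beaker from where it was at the start of the episode above 0.04 m).
Of block1, block2, block3, block4 only 2 to 4 are there at a start; the rules pass over those that are not, and their reading is None.
At some moment in a run one of block1, block2, block3, block4 may be knocked a few centimetres aside while the robot is not near it.
Once in a run the grip may slacken for a moment while it holds something.
It also fails if it takes over 210 s, if anything falls off the work surface, if the arm or the gripper's body presses on something with over 40 N, if the wrist force passes 120 N, or if a joint passes its speed limit or range.

## Working session

There is one attempt and no reset: what is moved stays moved. The work goes in short steps, Python scripts to look and compute and a tool call to move; the robot and the scene stay as the last step left them, time stands still between calls to the robot, and variables do not carry over. Pictures are saved under pics/ and viewed, and the job is handed in when it is done.

Besides the shell and the picture viewer there is one more tool, called after ">>>" as name([rows], argument=value, ...), one row to a line, values as JSON. carry_out: Moves the arm, as the interface text tells. Its arguments: {"type":"object","properties":{"increments":{"type":"array"}},"required":["increments"]}

```bash
ls; mkdir -p pics
cat > h.py <<'E'
import numpy as np, cv2
from rig import readout, vision, job, manip
def snap(n,f):
    im=vision.get_image(n); cv2.imwrite('pics/'+f,im[:,:,::-1]); return im
def cam(n):
    p=vision.camera_params(n); K=np.array(p['intrinsics'],float); R=cv2.Rodrigues(np.array(p['rvec'],float))[0]; t=np.array(p['tvec'],float).ravel(); return K,R,t
def ray(n,uv,z,c=None):
    K,R,t=c or cam(n); uv=np.atleast_2d(np.array(uv,float))
    d=np.c_[uv,np.ones(len(uv))]@np.linalg.inv(K).T@R; o=-R.T@t
    return o+d*((z-o[2])/d[:,2])[:,None]
def proj(n,P,c=None):
    K,R,t=c or cam(n); q=(np.atleast_2d(P)@R.T+t)@K.T; return q[:,:2]/q[:,2:]
E
python3 - <<'E'
from h import *
print(readout.sense()); print(manip.tcp_to_grasp, [a for a in dir(manip) if a[0]!='_'])
snap('top','t0.png'); snap('scene','s0.png'); snap('wrist','w0.png')
for n in('top','scene','wrist'):
    K,R,t=cam(n); print(n,K.tolist(),(-R.T@t).round(3),R.round(3).tolist())
E
```

```text
pics
{'clock': 0.0, 'qpos': array([73.36797991, 23.94960941, -0.59235673, 92.48331449,  0.26862893,
       63.63698774, -3.03552792]), 'qvel': array([ 0.06721663,  0.01379727, -0.0129647 , -0.02535358,  0.09907199,
       -0.03510532,  0.02531147]), 'joint_efforts': array([-6.33667582e-05, -8.64451504e+01,  6.78826813e-01, -4.34926808e+01,
        1.90669979e-02,  7.26373895e-03,  2.78640010e-05]), 'eef_pos': array([ 0.15382508, -0.6054396 ,  0.2306592 ]), 'orientation': array([-9.00684237e+01, -3.72315527e-03, -1.65742571e+02]), 'wrist_force': array([0.21562929, 1.07448415, 0.45254962]), 'torque': array([-0.02809324,  0.00039018, -0.0217773 ]), 'gripper_width': 0.08570923233886318}
-0.0187 ['PlanningError', 'tcp_to_grasp']
top [[575.9294625506019, 0.0, 320.32680778725364], [0.0, 575.9294625506019, 242.70137666715925], [0.0, 0.0, 1.0]] [ 3.400e-01 -1.000e-03  1.222e+00] [[0.023, -1.0, 0.001], [-0.981, -0.023, -0.191], [0.191, 0.003, -0.982]]
scene [[480.01680439499125, 0.0, 314.3870141316157], [0.0, 480.01680439499125, 238.81144447953415], [0.0, 0.0, 1.0]] [ 1.268 -0.297  0.712] [[0.357, 0.934, 0.004], [0.613, -0.231, -0.755], [-0.704, 0.272, -0.655]]
wrist [[386.81688673422576, 0.0, 315.35787001678517], [0.0, 386.81688673422576, 239.85399995269057], [0.0, 0.0, 1.0]] [ 0.234 -0.585  0.374] [[0.246, -0.969, -0.001], [-0.918, -0.233, 0.319], [-0.31, -0.077, -0.948]]
```

View pics/t0.png

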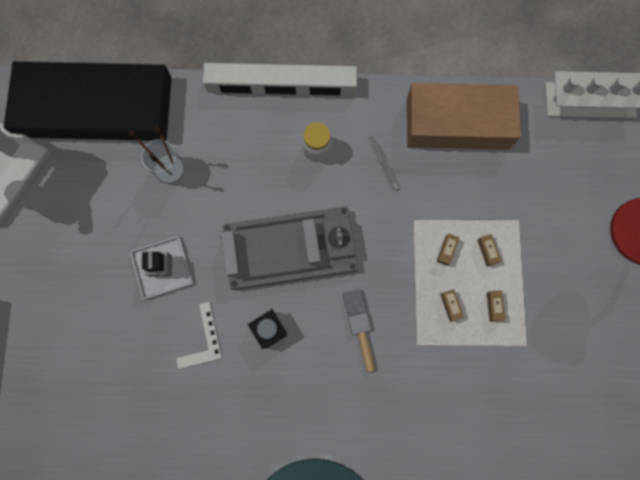

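View pics/s0.png

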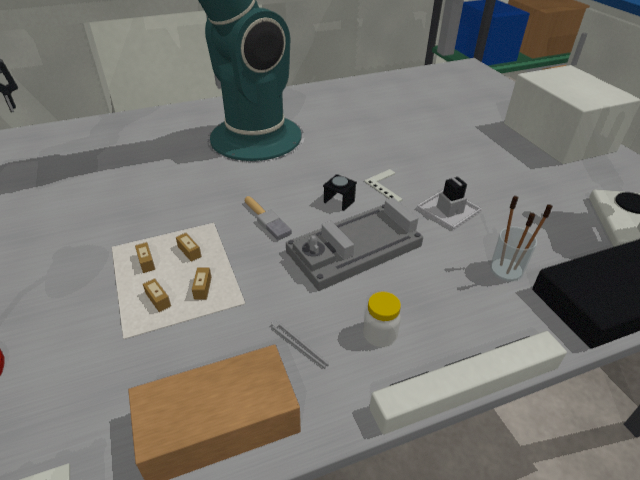

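View pics/w0.png

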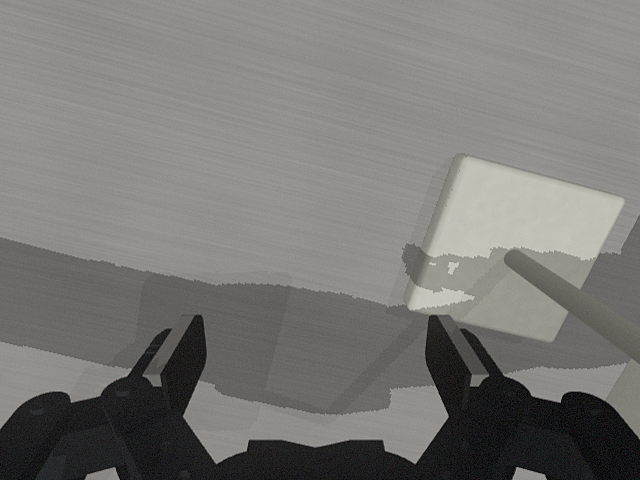

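The top view shows four blocks on the board (around 448,249; 489,250; 452,305; 496,306). The clamp is near (290,248) with its shaft at (340,237), and the key is in its tray at (153,262). The scene view agrees with this. Next I measure.

Run:
```python
from h import *
im=cv2.imread('pics/t0.png'); c=cam('top')
hsv=cv2.cvtColor(im,cv2.COLOR_BGR2HSV)
m=cv2.inRange(hsv,(8,70,30),(28,255,255)); m[:,:415]=0;m[:220]=0;m[345:]=0;m[:,525:]=0
m=cv2.morphologyEx(m,cv2.MORPH_CLOSE,np.ones((5,5)))
cs,_=cv2.findContours(m,cv2.RETR_EXTERNAL,cv2.CHAIN_APPROX_NONE)
for k in cs:
    if cv2.contourArea(k)<100: continue
    k=k[:,0,:].astype(float); P=ray('top',k,0.034,c)[:,:2]
    r=cv2.minAreaRect((P*1000).astype(np.float32)); print(k.mean(0).round(),np.round(r[0],1),np.round(r[1],1),round(r[2],1))
def crop(n,a,b,w,h,s,f):
    i=cv2.imread('pics/'+n)[b:b+h,a:a+w]; cv2.imwrite('pics/'+f,cv2.resize(i,None,fx=s,fy=s,interpolation=cv2.INTER_CUBIC))
crop('t0.png',215,195,150,105,5,'c1.png'); crop('t0.png',120,225,80,80,7,'c2.png')
```

```text
[496. 306.] [ 447.9 -361.6] [59.3 29.9] 4.5
[452. 305.] [ 446.9 -271.6] [58.5 28.4] 18.9
[489. 250.] [ 564.9 -351.9] [60.  30.4] 16.7
[448. 249.] [ 564.  -265.4] [26.  62.2] 69.7
```

View pics/c1.png

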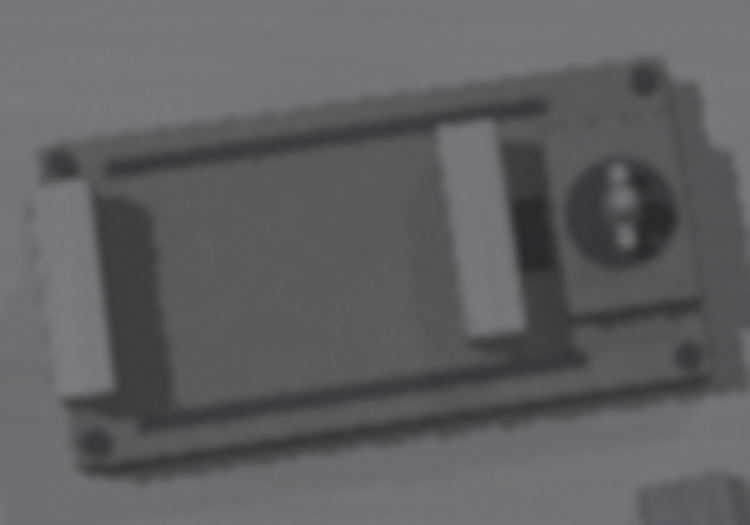

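View pics/c2.png

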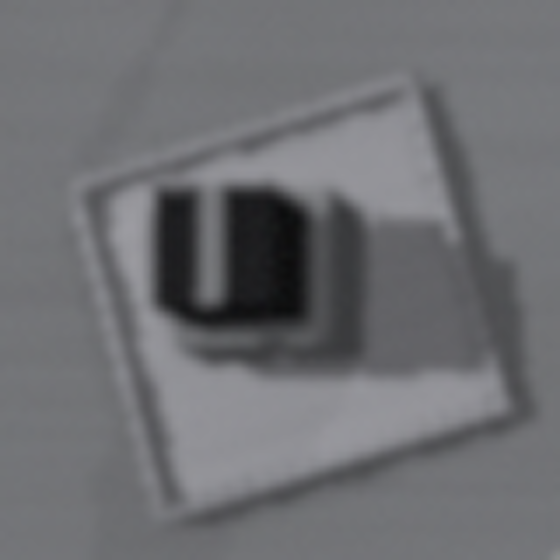

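Run:
```python
from h import *
c=cam('top')
def cp(x,y,a,b,s): return [[a+(x+.5)/s-.5,b+(y+.5)/s-.5]]
def C(l,z): return np.vstack([ray('top',cp(x,y,215,195,5),z,c) for x,y in l])[:,:2]*1000
b=C([(40,150),(660,60),(708,378),(80,465)],.03); print('base',b.round(1).tolist(), [np.linalg.norm(b[i]-b[(i+1)%4]).round(1) for i in range(4)], b.mean(0))
fj=C([(95,182),(115,390)],.065); sj=C([(437,127),(470,335)],.065); print('fixed',fj.round(1).tolist(),'slide',sj.round(1).tolist())
for n,q in(('f',fj),('s',sj)): d=q[0]-q[1]; print(n,np.linalg.norm(d),np.degrees(np.arctan2(d[1],d[0])))
d=b[0]-b[1]; print('yaw y edge',np.degrees(np.arctan2(-d[0],d[1]))); d=b[3]-b[2]; print(np.degrees(np.arctan2(-d[0],d[1])))
w=C([(617,170),(629,242)],.066); d=w[0]-w[1];print('wing',w.tolist(),w.mean(0),np.linalg.norm(d),np.degrees(np.arctan2(d[1],d[0])))
print('shaft top',C([(623,202)],.082))
def D(l,z): return np.vstack([ray('top',cp(x,y,120,225,7),z,c) for x,y in l])[:,:2]*1000
t=D([(76,186),(412,74),(528,412),(168,518)],.012);print('tray',t.round(1).tolist(),t.mean(0),[np.linalg.norm(t[i]-t[(i+1)%4]).round(1) for i in range(4)])
k=D([(157,187),(302,190),(300,325),(157,308)],.082);print('key',k.round(1).tolist(),k.mean(0))
k=D([(210,187),(210,303)],.082);d=k[0]-k[1];print('rib',k.tolist(),np.degrees(np.arctan2(d[1],d[0])))
```

```text
base [[606.7, 210.6], [652.2, -51.9], [515.5, -73.9], [473.1, 186.6]] [np.float64(266.4), np.float64(138.4), np.float64(263.9), np.float64(135.8)] [561.86526584  67.83021808]
fixed [[585.9, 181.0], [500.0, 168.5]] slide [[612.4, 41.2], [525.8, 25.2]]
f 86.86998900497804 8.298946417840547
s 87.99143535535084 10.425666007091722
yaw y edge 9.82271852219871
9.257996791770223
wing [[595.6978223803455, -33.3761562616418], [565.6630618728195, -38.792135778159306]] [580.68044213 -36.08414602] 30.5191689413028 10.221937987891518
shaft top [[578.97159717 -35.58287194]]
tray [[548.2, 407.2], [585.4, 307.2], [482.2, 265.0], [447.8, 370.9]] [515.88940557 337.58993393] [np.float64(106.6), np.float64(111.5), np.float64(111.4), np.float64(106.8)]
key [[536.4, 360.3], [536.5, 318.6], [497.4, 316.2], [501.4, 357.4]] [517.92916609 338.13143227]
rib [[536.7694859279148, 345.0705712898136], [503.162731056086, 342.4017345220396]] 4.5405408485178675
```

```bash
cat >> h.py <<'E'
def go(x,y,z,yaw=None,first='t'):
    s=readout.sense(); p=s['eef_pos']*1000; o=s['orientation']; cy=o[2]
    ty=cy if yaw is None else yaw
    d=np.array([x,y,z])-p; dy=(ty-cy+180)%360-180
    for lab,a in(('trans@cur yaw',cy),('trans@new yaw',ty)):
        a=np.radians(a); print(lab,'tool cm',np.round([(d[0]*np.cos(a)+d[1]*np.sin(a))/10,-d[2]/10,(-d[0]*np.sin(a)+d[1]*np.cos(a))/10],2))
    print('rot y rad %.3f'%(-np.radians(dy)),'| now',p.round(1),o.round(2),'clk',round(s['clock'],2),'j7',s['qpos'][6].round(1),'F',s['wrist_force'].round(1),'w',round(s['gripper_width']*1000,1))
E
python3 - <<'E'
from h import *
go(448,-362,180,-85.5)
c=cam('wrist'); p=readout.sense()['eef_pos']
for z in(0.034,0.0,.1): print(z,proj('wrist',[[p[0],p[1],z]],c))
E
```

```text
trans@cur yaw tool cm [-34.51   5.08 -16.36]
trans@new yaw tool cm [-21.97   5.08  31.24]
rot y rad -1.401 | now [ 153.8 -605.5  230.8] [ -90.05   -0.   -165.75] clk 0.15 j7 -3.0 F [0.  0.  0.2] w 85.5
0.034 [[316.23933406 206.28525526]]
0.0 [[316.20659048 198.09014071]]
0.1 [[316.32395823 227.46512894]]
```

>>> carry_out([
  [[-4.3,0,-2,0,0,0,0],[-4.3,0,-2,0,0,0,0],[-4.3,0,-2.1,0,0,0,0],[-4.3,1,-2.1,0,0,0,0],[-4.3,1,-2.1,0,0,0,0],[-4.3,1,-2.1,0,0,0,0],[-4.3,1,-2,0,0,0,0],[-4.4,1,-2,0,0,0,0]],
])

```text
clock: 1.15
eef_pos: [0.4488, -0.3608, 0.1809]
orientation: [-90.0, -0.0, -165.8]
wrist_force: [0.5, -0.7, -0.8]
gripper_width: 0.0851
```

>>> carry_out([
  [[0,0,0,0,-0.175,0,0],[0,0,0,0,-0.175,0,0],[0,0,0,0,-0.175,0,0],[0,0,0,0,-0.175,0,0],[0,0,0,0,-0.175,0,0],[0,0,0,0,-0.175,0,0],[0,0,0,0,-0.175,0,0],[0,0,0,0,-0.175,0,0]],
])

```text
clock: 2.15
eef_pos: [0.4477, -0.3618, 0.1811]
orientation: [-90.0, 0.0, -85.2]
wrist_force: [0.2, 0.9, -0.2]
gripper_width: 0.0852
```

Run:
```python
from h import *
go(448,-362,180,-85.5)
snap('wrist','w1.png')
```

```text
trans@cur yaw tool cm [0.02 0.11 0.03]
trans@new yaw tool cm [0.02 0.11 0.03]
rot y rad 0.005 | now [ 447.7 -361.8  181.1] [-9.002e+01  2.000e-02 -8.521e+01] clk 2.15 j7 30.7 F [ 0.2  0.9 -0.2] w 85.2
```

View pics/w1.png

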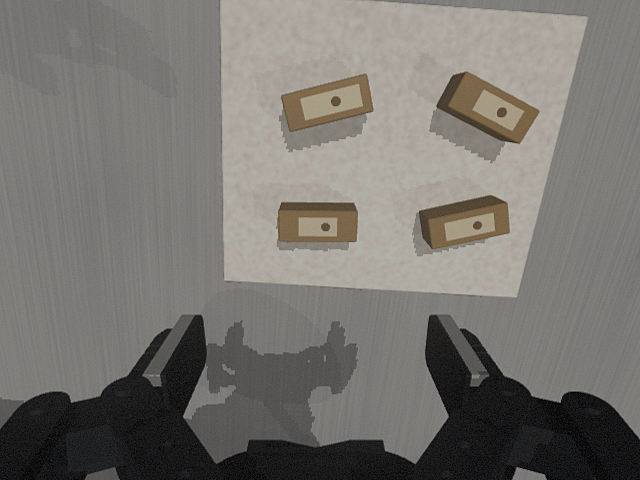

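The wrist view shows all four blocks: (318,226), (465,223), (327,102) and (488,105), each with bone face and brown top visible. I'll measure the top faces from here.

```bash
cat >> h.py <<'E'
def blocks(f,c,z=.034,vmin=None,name='wrist',show=None):
    im=cv2.imread('pics/'+f); hsv=cv2.cvtColor(im,cv2.COLOR_BGR2HSV)
    m=cv2.inRange(hsv,(8,85,40),(28,255,255))
    n,lab,st,_=cv2.connectedComponentsWithStats(m); out=[]
    for i in range(1,n):
        if st[i,4]<400: continue
        V=hsv[...,2][lab==i]
        th=cv2.threshold(V.reshape(-1,1),0,255,cv2.THRESH_OTSU)[0]
        mm=((lab==i)&(hsv[...,2]>th)).astype(np.uint8) if V.std()>12 else (lab==i).astype(np.uint8)
        mm=cv2.morphologyEx(mm,cv2.MORPH_OPEN,np.ones((3,3)))
        k=max(cv2.findContours(mm,cv2.RETR_EXTERNAL,cv2.CHAIN_APPROX_NONE)[0],key=cv2.contourArea)
        k=cv2.convexHull(k)[:,0,:].astype(float)
        P=(ray(name,k,z,c)[:,:2]*1000).astype(np.float32)
        r=cv2.minAreaRect(P); a=r[2]; 
        if r[1][0]<r[1][1]: a-=90
        a=(a+90)%180-90
        print('px',k.mean(0).round(),'ctr',np.round(r[0],1),'size',np.round(sorted(r[1]),1),'long yaw %.1f'%a,'Vstd',V.std().round(1)); out.append((r[0],a))
    return out
E
python3 - <<'E'
from h import *
blocks('w1.png',cam('wrist'))
E
```

```text
px [488. 103.] ctr [ 565.9 -266.7] size [24.9 61.1] long yaw -19.8 Vstd 21.0
px [326. 104.] ctr [ 448.  -274.2] size [25.2 61.2] long yaw 18.8 Vstd 7.0
px [467. 225.] ctr [ 567.5 -354. ] size [25.2 60.8] long yaw 18.2 Vstd 18.8
px [319. 226.] ctr [ 450. -365.] size [25.1 60.6] long yaw 4.2 Vstd 15.6
```

>>> carry_out([
  [[0.2,3,0.2,0,0.01,0,0],[0,4,0,0,0,0,0],[0,4,0,0,0,0,0],[0,4,0,0,0,0,0],[0,2.2,0,0,0,0,0],[0,0,0,0,0,0,255],[0,0,0,0,0,0,255],[0,0,0,0,0,0,255]],
])

```text
clock: 3.2
eef_pos: [0.4505, -0.3641, 0.0104]
orientation: [-89.9, -0.1, -86.1]
wrist_force: [0.3, 0.3, -0.4]
gripper_width: 0.0611
```

>>> carry_out([
  [[0,0,0,0,0,0,255],[0,0,0,0,0,0,255],[0,-0.5,0,0,0,0,255],[0,-2,0,0,0,0,255]],
])

```text
clock: 3.7
eef_pos: [0.4496, -0.3632, 0.0344]
orientation: [-90.1, 0.1, -86.1]
wrist_force: [0.4, 0.0, -0.4]
gripper_width: 0.0609
```

Run:
```python
from h import *
go(545,158,150,-80.5)
snap('wrist','w2.png')
```

```text
trans@cur yaw tool cm [-51.35 -11.56  13.07]
trans@new yaw tool cm [-49.83 -11.56  18.02]
rot y rad -0.098 | now [ 449.6 -363.2   34.4] [-9.007e+01  8.000e-02 -8.610e+01] clk 3.7 j7 24.7 F [ 0.4  0.  -0.4] w 60.9
```

View pics/w2.png

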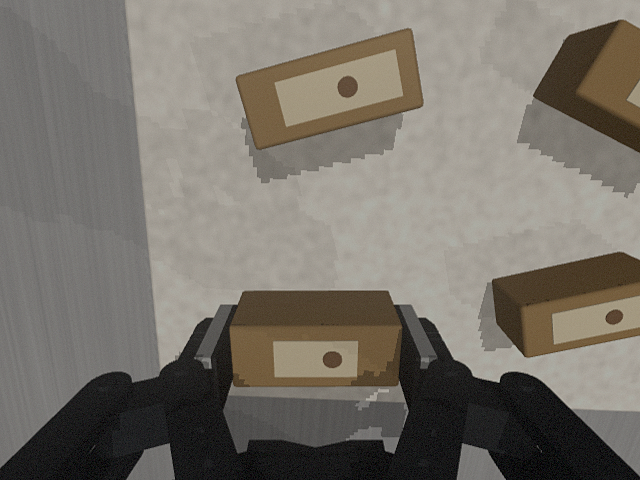

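Block 1 is gripped level between the pads (316,340), and the others are still in place. Next I carry it over to the clamp.

>>> carry_out([
  [[0,-5,0,0,0,0,255],[0,-5,0,0,0,0,255],[-4,-3,1,0,0,0,255],[-5,-1,1.5,0,-0.02,0,255],[-5,0,1.5,0,-0.02,0,255],[-5,0,1.5,0,-0.02,0,255],[-5,0,1.5,0,-0.02,0,255],[-5,0,1.5,0,-0.02,0,255]],
])

```text
clock: 4.75
eef_pos: [0.5051, -0.0649, 0.1754]
orientation: [-89.9, -0.1, -80.3]
wrist_force: [0.5, 0.4, -1.0]
gripper_width: 0.0608
```

>>> carry_out([
  [[-5,0,1.5,0,0,0,255],[-5,0,1.5,0,0,0,255],[-4,0,1.5,0,0,0,255],[0,0,0,0,0,0,255]],
])

```text
clock: 5.25
eef_pos: [0.5259, 0.0826, 0.1754]
orientation: [-89.9, 0.1, -80.1]
wrist_force: [-0.9, -1.4, -1.0]
gripper_width: 0.0606
```

Run:
```python
from h import *
go(545,158,150,-80.5)
snap('wrist','w3.png');snap('top','t3.png')
```

```text
trans@cur yaw tool cm [-7.1   2.54  3.18]
trans@new yaw tool cm [-7.12  2.54  3.13]
rot y rad 0.007 | now [525.9  82.6 175.4] [-8.992e+01  5.000e-02 -8.009e+01] clk 5.25 j7 -15.9 F [-0.9 -1.4 -1. ] w 60.6
```

View pics/w3.png

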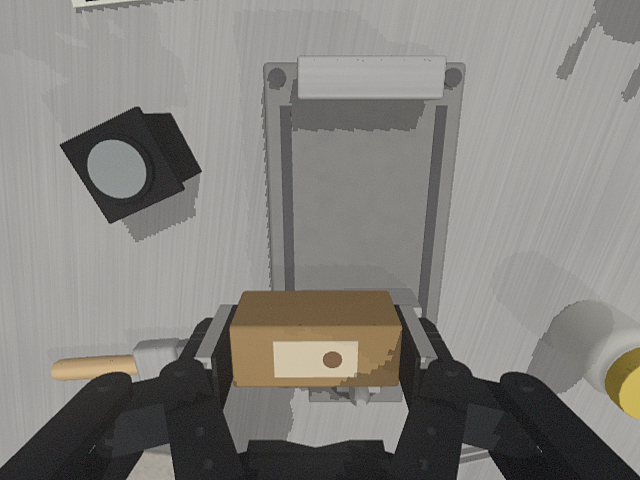

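Run:
```python
from h import *
i=cv2.imread('pics/w3.png')[40:140,255:475]; i=cv2.convertScaleAbs(i,alpha=1.4); cv2.imwrite('pics/c3.png',cv2.resize(i,None,fx=3.6,fy=3.6,interpolation=cv2.INTER_CUBIC))
c=cam('wrist')
# predicted clamp points
a=np.radians(9.3); X=np.array([np.cos(a),np.sin(a),0]);Y=np.array([-np.sin(a),np.cos(a),0]); F=np.array([.543,.1748,.03])
for n,q in dict(faceTopL=(-45,0,35),faceTopR=(45,0,35),footL=(-45,0,0),footR=(45,0,0),backL=(-45,25,35),backR=(45,25,35),baseL=(-70,25,0),baseR=(70,25,0)).items():
    print(n,proj('wrist',F+(q[0]*X+q[1]*Y)/1000+[0,0,q[2]/1000],c).round(1))
```

```text
faceTopL [[295.   93.8]]
faceTopR [[442.   94.7]]
footL [[297.5  95.7]]
footR [[426.4  96.5]]
backL [[294.6  48.6]]
backR [[446.6  49.7]]
baseL [[260.2  56.1]]
baseR [[466.8  57.5]]
```

View pics/c3.png

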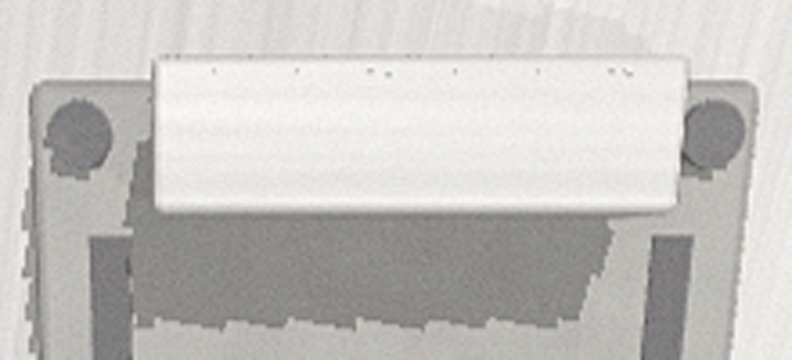

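Run:
```python
from h import *
# wrist pose unchanged
c=cam('wrist')
P=ray('wrist',[(298.1,98.3),(443.2,98.6)],.065,c)[:,:2]*1000; d=P[1]-P[0]; print('face',P.round(1),P.mean(0),np.linalg.norm(d),np.degrees(np.arctan2(d[1],d[0])))
P=ray('wrist',[(298,55.5),(446.5,56)],.065,c)[:,:2]*1000;d=P[1]-P[0]; print('back',P.mean(0),np.linalg.norm(d),np.degrees(np.arctan2(d[1],d[0])))
P=ray('wrist',[(263.8,62.3),(465,62.3)],.03,c)[:,:2]*1000;d=P[1]-P[0]; print('base end',P.mean(0),np.linalg.norm(d),np.degrees(np.arctan2(d[1],d[0])))
# held block: top face corners, block bottom ~ where? top z = tcpz-0.0104+0.034
z=.1754-.0104+.034
P=ray('wrist',[(231,324),(400,324),(399,386),(235,386)],z,c)[:,:2]*1000; print('blk',P.round(1),P.mean(0),np.linalg.norm(P[0]-P[1]),np.linalg.norm(P[0]-P[3]))
```

```text
face [[500.8 165.3]
 [588.8 180.1]] [544.79662926 172.67025138] 89.1622793905052 9.533348413866388
back [540.66607528 196.1650919 ] 88.3263361749789 9.473802171067192
base end [540.21238728 196.2083648 ] 136.88230908182024 9.64850026777969
blk [[495.1  85.6]
 [553.4  95.5]
 [559.3  69.8]
 [499.1  59.6]] [526.70542319  77.62182759] 59.184886847215544 26.264499342956302
```

>>> carry_out([
  [[-3.5,0,1.7,0,0.007,0,255],[-3.5,2,1.7,0,0,0,255],[0,4,0,0,0,0,255],[0,4,0,0,0,0,255],[0,2,0,0,0,0,255],[0,1,0,0,0,0,255],[0,0.4,0,0,0,0,255],[0,0,0,0,0,0,255]],
])

```text
clock: 6.35
eef_pos: [0.5484, 0.1536, 0.0411]
orientation: [-89.9, 0.0, -80.8]
wrist_force: [0.8, -0.3, -0.8]
gripper_width: 0.0608
```

Run:
```python
from h import *
go(547.2,157.5,36.8,-80.5)
snap('wrist','w4.png')
```

```text
trans@cur yaw tool cm [-0.4   0.43 -0.06]
trans@new yaw tool cm [-0.4   0.43 -0.06]
rot y rad -0.005 | now [548.4 153.6  41.1] [-89.94   0.   -80.79] clk 6.35 j7 -30.9 F [ 0.8 -0.3 -0.8] w 60.8
```

View pics/w4.png

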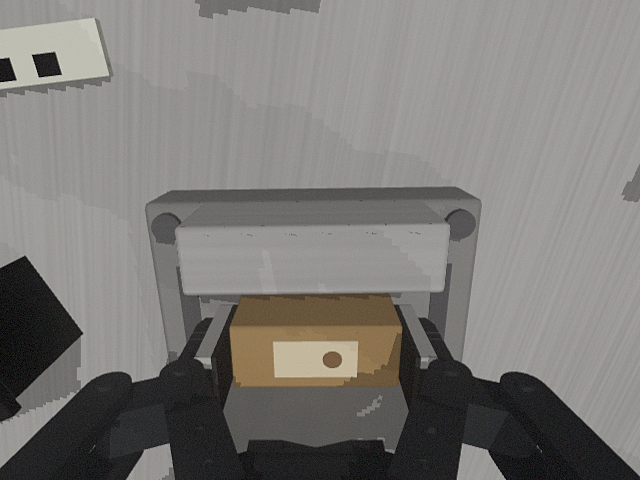

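Block 1 is centred across the jaw, about 13 mm from the fixed face (block edge at row 324, jaw edge at row 293). I'll move it 9 mm closer and lower it.

>>> carry_out([
  [[-0.9,0,-0.05,0,0,0,255],[0,0.25,0,0,0,0,255],[0,0.15,0,0,0,0,255],[0,0,0,0,0,0,255],[0,0,0,0,0,0,255]],
])

```text
clock: 7.02
eef_pos: [0.546, 0.1623, 0.0363]
orientation: [-90.0, 0.0, -80.8]
wrist_force: [0.4, -0.8, -0.4]
gripper_width: 0.0611
```

>>> carry_out([
  [[0,0,0,0,0,0,0],[0,0,0,0,0,0,0],[0,0,0,0,0,0,0],[0,-3,0,0,0,0,0],[0,-5,0,0,0,0,0],[2,-4,0,0,0,0,0],[5,0,0,0,0,0,0],[0,0,0,0,0,0,0]],
])

```text
clock: 8.02
eef_pos: [0.558, 0.0892, 0.1564]
orientation: [-90.0, -0.1, -81.1]
wrist_force: [-0.3, 0.7, -0.1]
gripper_width: 0.0853
```

Run:
```python
from h import *
go(449,-272,150,-71.2)
snap('wrist','w5.png'); blocks('w5.png',cam('wrist'),.06)
snap('top','t5.png'); blocks('t5.png',cam('top'),.034,name='top')
```

```text
trans@cur yaw tool cm [ 34.     0.64 -16.36]
trans@new yaw tool cm [ 30.68   0.64 -21.96]
rot y rad -0.173 | now [558.   89.2 156.4] [-89.98  -0.1  -81.09] clk 8.03 j7 -18.8 F [-0.3  0.7 -0.1] w 85.3
px [310. 126.] ctr [545.9 162.8] size [25.6 61.4] long yaw 9.8 Vstd 8.3
px [621. 394.] ctr [809.4  -4.1] size [27.8 61.7] long yaw -66.0 Vstd 39.2
px [ 42. 386.] ctr [377.7 -52.2] size [14.7 67.1] long yaw 15.5 Vstd 22.9
px [466. 105.] ctr [ 876.6 -309.1] size [121.1 236.9] long yaw 89.9 Vstd 25.7
px [316. 135.] ctr [811.9  16.2] size [53.1 54.6] long yaw -88.7 Vstd 14.6
```

View pics/w5.png

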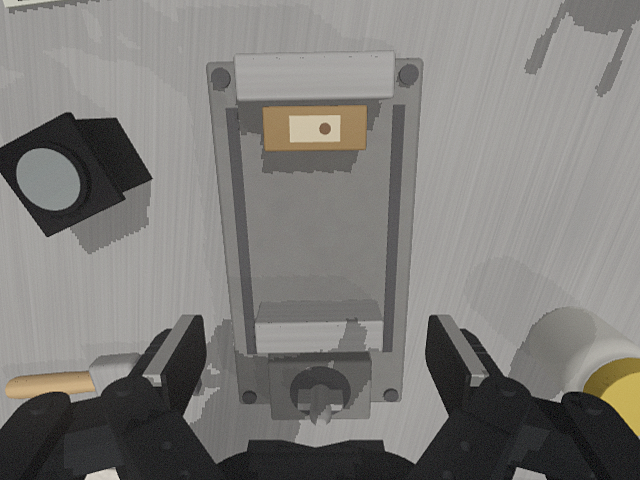

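Block 1 stands parallel (9.8° against the jaw's 9.5°), centred, with a gap of a few mm to the fixed jaw. Next block.

>>> carry_out([
  [[4.8,0,-2.3,0,0,0,0],[4.9,0,-2.3,0,0,0,0],[4.9,0,-2.4,0,0,0,0],[4.9,0,-2.4,0,0,0,0],[4.9,0,-2.4,0,0,0,0],[4.8,0,-2.3,0,0,0,0],[4.8,0,-2.3,0,0,0,0],[0,0,0,0,-0.173,0,0]],
])

```text
clock: 9.12
eef_pos: [0.4487, -0.2713, 0.1559]
orientation: [-90.1, -0.0, -70.9]
wrist_force: [0.2, 1.7, 0.1]
gripper_width: 0.0856
```

Run:
```python
from h import *
go(449,-272,8,-71.2)
snap('wrist','w6.png'); blocks('w6.png',cam('wrist'))
```

```text
trans@cur yaw tool cm [ 0.07 14.79  0.  ]
trans@new yaw tool cm [ 0.07 14.79  0.  ]
rot y rad 0.005 | now [ 448.7 -271.3  155.9] [-90.05  -0.   -70.94] clk 9.12 j7 34.2 F [0.2 1.7 0.1] w 85.6
px [315. 234.] ctr [ 449.8 -271.6] size [25.2 60.8] long yaw 19.0 Vstd 16.6
px [472. 281.] ctr [ 567.8 -263.7] size [25.4 61.1] long yaw -19.6 Vstd 18.5
px [405. 369.] ctr [ 560.7 -354.2] size [25.2 42. ] long yaw 19.8 Vstd 19.0
```

>>> carry_out([
  [[0.05,3,0.1,0,0,0,0],[0,4,0,0,0,0,0],[0,4,0,0,0,0,0],[0,3,0,0,0,0,0],[0,0.8,0,0,0,0,0],[0,0,0,0,0,0,255],[0,0,0,0,0,0,255],[0,0,0,0,0,0,255]],
])

```text
clock: 10.18
eef_pos: [0.4517, -0.2689, 0.0096]
orientation: [-89.9, -0.1, -70.9]
wrist_force: [-1.8, 1.7, 9.7]
gripper_width: 0.0608
```

>>> carry_out([
  [[0,0,0,0,0,0,255],[0,0,0,0,0,0,255],[0,0,0,0,0,0,255]],
])

```text
clock: 10.55
eef_pos: [0.4517, -0.2689, 0.0095]
orientation: [-89.9, -0.1, -70.9]
wrist_force: [-0.9, 2.1, 9.2]
gripper_width: 0.0605
```

>>> carry_out([
  [[0,-2,0,0,0,0,255],[0,-5,0,0,0,0,255],[0,-5,0,0,0.085,0,255],[0,-1,0,0,0.085,0,255]],
])

```text
clock: 11.05
eef_pos: [0.4523, -0.2694, 0.143]
orientation: [-89.8, -0.2, -80.8]
wrist_force: [-0.0, 0.6, -1.1]
gripper_width: 0.0606
```

Run:
```python
from h import *
go(551,133,130,-80.5)
snap('wrist','w7.png')
```

```text
trans@cur yaw tool cm [-38.14   1.3   16.2 ]
trans@new yaw tool cm [-38.06   1.3   16.38]
rot y rad -0.005 | now [ 452.3 -269.4  143. ] [-89.76  -0.23 -80.77] clk 11.05 j7 24.0 F [-0.   0.6 -1.1] w 60.6
```

View pics/w7.png

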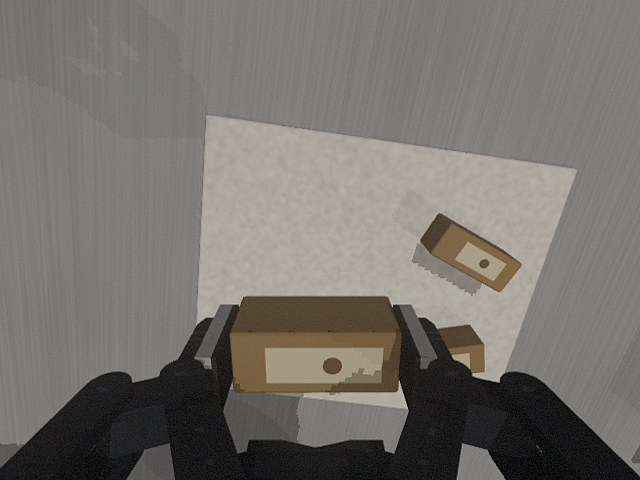

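>>> carry_out([
  [[-4.8,0,2,0,0,0,255],[-4.8,0,2,0,0,0,255],[-4.8,0,2,0,0,0,255],[-4.8,0,2,0,0,0,255],[-4.8,0,2,0,0,0,255],[-4.8,0,2.1,0,0,0,255],[-4.8,1,2.1,0,0,0,255],[-4.7,2,2,0,0,0,255]],
])

```text
clock: 12.1
eef_pos: [0.5489, 0.1373, 0.1092]
orientation: [-89.9, -0.0, -80.5]
wrist_force: [0.8, -0.9, -0.0]
gripper_width: 0.0609
```

Run:
```python
from h import *
go(550.6,134.7,36,-80.5)
snap('wrist','w8.png')
```

```text
trans@cur yaw tool cm [0.28 7.32 0.12]
trans@new yaw tool cm [0.28 7.32 0.12]
rot y rad -0.001 | now [548.9 137.3 109.2] [-8.990e+01 -1.000e-02 -8.054e+01] clk 12.1 j7 -25.8 F [ 0.8 -0.9 -0. ] w 60.9
```

View pics/w8.png

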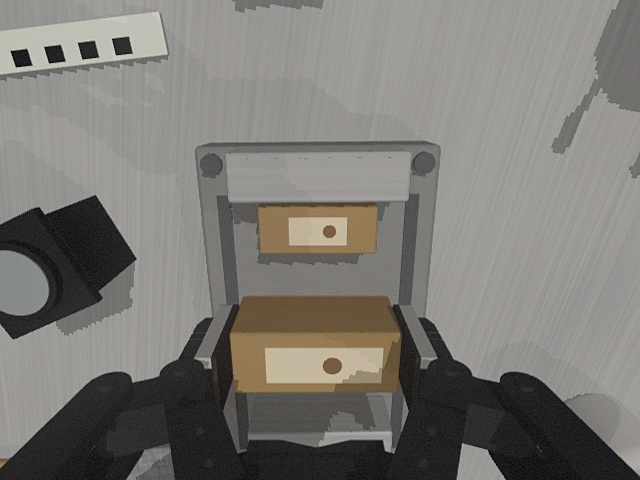

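>>> carry_out([
  [[0.3,3,0.1,0,0,0,255],[0,2,0,0,0,0,255],[0,1,0,0,0,0,255],[0,0,0,0,0,0,255]],
])

```text
clock: 12.65
eef_pos: [0.5495, 0.1326, 0.0482]
orientation: [-90.0, 0.0, -80.6]
wrist_force: [-0.3, -0.3, -0.2]
gripper_width: 0.0607
```

Run:
```python
from h import *
go(550.6,134.7,36.3,-80.5)
snap('wrist','w9.png')
```

```text
trans@cur yaw tool cm [-0.19  1.19  0.14]
trans@new yaw tool cm [-0.18  1.19  0.14]
rot y rad -0.002 | now [549.5 132.6  48.2] [-9.004e+01  1.000e-02 -8.061e+01] clk 12.65 j7 -28.4 F [-0.3 -0.3 -0.2] w 60.7
```

View pics/w9.png

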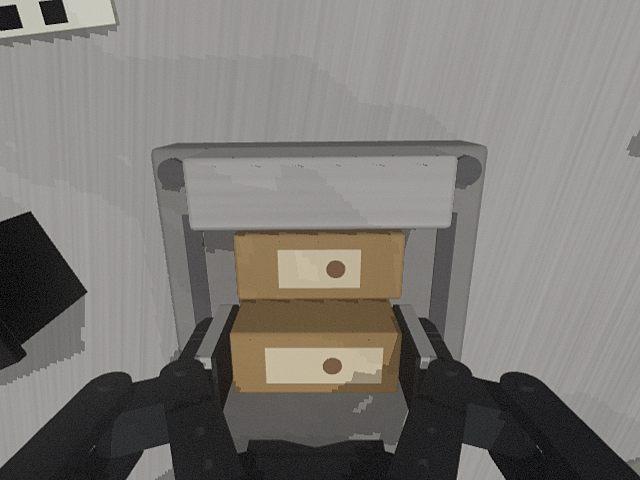

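Run:
```python
from h import *
c=cam('wrist'); a=np.radians(9.5); Y=np.array([-np.sin(a),np.cos(a)])
for n,uv,z in(('face',(320,228),.065),('b1far',(320,234),.06),('b1near',(320,298.5),.06),('heldfar',(316,332),.0482-.0055+.03),('heldnear',(316,391),.0727)):
    print(n,(ray('wrist',uv,z,c)[0,:2]*1000@Y).round(1))
```

```text
face 84.5
b1far 80.8
b1near 55.1
heldfar 48.5
heldnear 23.1
```

The face-to-block-1 gap is 3.7 mm and the gap to the held block is 6.6 mm. I'll move the held block 3 mm forward and lower it.

>>> carry_out([
  [[-0.3,0.6,0.1,0,0,0,255],[0,0.5,0,0,0,0,255],[0,0,0,0,0,0,255],[0,0,0,0,0,0,0],[0,0,0,0,0,0,0],[0,0,0,0,0,0,0]],
])

```text
clock: 13.45
eef_pos: [0.5503, 0.1359, 0.0374]
orientation: [-90.0, 0.0, -80.6]
wrist_force: [-0.0, -0.2, 1.1]
gripper_width: 0.0856
```

>>> carry_out([
  [[0,-3,0,0,0,0,0],[0,-5,0,0,0,0,0],[3,-4,0,0,0,0,0],[5,0,0,0,0,0,0],[0,0,0,0,0,0,0]],
])

```text
clock: 14.08
eef_pos: [0.5639, 0.0527, 0.1575]
orientation: [-90.0, -0.1, -80.9]
wrist_force: [-0.5, 0.5, -0.2]
gripper_width: 0.0857
```

Run:
```python
from h import *
go(567,-353,150,-71.8)
snap('wrist','wa.png'); blocks('wa.png',cam('wrist'),.06)
```

```text
trans@cur yaw tool cm [40.11  0.75 -6.09]
trans@new yaw tool cm [ 38.64   0.75 -12.38]
rot y rad -0.159 | now [563.9  52.7 157.5] [-89.99  -0.1  -80.93] clk 14.07 j7 -14.8 F [-0.5  0.5 -0.2] w 85.7
px [316.  58.] ctr [545.6 163.1] size [25.3 61.3] long yaw 8.6 Vstd 18.4
px [309. 115.] ctr [550.3 134.1] size [25.6 61.4] long yaw 10.0 Vstd 8.8
px [621. 362.] ctr [802.6  -2.7] size [22.8 58.7] long yaw -65.8 Vstd 40.7
px [ 45. 349.] ctr [380.2 -58.5] size [13.8 64.1] long yaw 12.8 Vstd 20.1
```

View pics/wa.png

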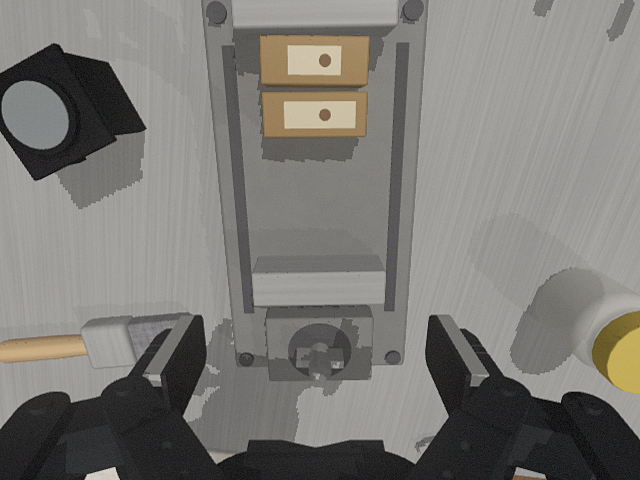

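>>> carry_out([
  [[5,0,-0.8,0,0,0,0],[5,0,-0.8,0,0,0,0],[5,0,-0.8,0,0,0,0],[5,0,-0.8,0,0,0,0],[5,0,-0.8,0,0,0,0],[5,0,-0.7,0,0,0,0],[5,0,-0.7,0,0,0,0],[5,0,-0.7,0,-0.08,0,0]],
])

```text
clock: 15.12
eef_pos: [0.5689, -0.3479, 0.1571]
orientation: [-90.0, 0.0, -75.9]
wrist_force: [0.4, 0.6, 0.7]
gripper_width: 0.0852
```

>>> carry_out([
  [[0,0,0,0,-0.08,0,0],[0,0,0,0,0,0,0]],
])

```text
clock: 15.38
eef_pos: [0.5687, -0.3466, 0.1568]
orientation: [-90.0, 0.1, -71.4]
wrist_force: [-0.1, 0.2, 0.4]
gripper_width: 0.0853
```

Run:
```python
from h import *
snap('wrist','wb.png'); r=blocks('wb.png',cam('wrist'))
go(567,-353,11,-71.8)
```

```text
px [352. 123.] ctr [ 567.2 -267.5] size [25.4 61.2] long yaw -20.4 Vstd 6.8
px [629. 391.] ctr [ 861.4 -404.4] size [27.7 90.2] long yaw -56.5 Vstd 21.7
px [307. 239.] ctr [ 568.  -354.7] size [25.2 61. ] long yaw 17.7 Vstd 16.5
trans@cur yaw tool cm [ 0.59 14.6  -0.39]
trans@new yaw tool cm [ 0.59 14.6  -0.39]
rot y rad 0.006 | now [ 568.9 -346.2  157. ] [-8.999e+01  6.000e-02 -7.145e+01] clk 15.43 j7 32.5 F [0.6 0.2 0.3] w 85.4
```

>>> carry_out([
  [[0.7,3,-0.3,0,0.01,0,0],[0,4,0,0,0,0,0],[0,4,0,0,0,0,0],[0,3,0,0,0,0,0],[0,0.5,0,0,0,0,0],[0,0,0,0,0,0,255],[0,0,0,0,0,0,255],[0,0,0,0,0,0,255]],
])

```text
clock: 16.42
eef_pos: [0.5688, -0.3554, 0.0141]
orientation: [-89.9, -0.1, -72.0]
wrist_force: [0.6, 1.4, 7.6]
gripper_width: 0.0607
```

>>> carry_out([
  [[0,0,0,0,0,0,255],[0,0,0,0,0,0,255]],
])

```text
clock: 16.68
eef_pos: [0.5687, -0.3554, 0.0141]
orientation: [-89.9, -0.1, -72.0]
wrist_force: [-0.7, 1.4, 9.0]
gripper_width: 0.0604
```

>>> carry_out([
  [[0,-2,0,0,0,0,255],[0,-5,0,0,0,0,255],[0,-5,0,0,0.085,0,255],[0,-1.5,0,0,0.075,0,255],[0,0,0,0,0,0,255]],
])

```text
clock: 17.3
eef_pos: [0.5684, -0.3555, 0.15]
orientation: [-89.9, -0.1, -81.2]
wrist_force: [0.8, -0.2, -1.6]
gripper_width: 0.0604
```

Run:
```python
from h import *
go(555.1,107.3,110,-80.5)
snap('wrist','wc.png')
```

```text
trans@cur yaw tool cm [-45.94   4.     5.79]
trans@new yaw tool cm [-45.87   4.     6.32]
rot y rad -0.012 | now [ 568.4 -355.5  150. ] [-89.87  -0.15 -81.16] clk 17.3 j7 24.4 F [ 0.8 -0.2 -1.6] w 60.4
```

View pics/wc.png

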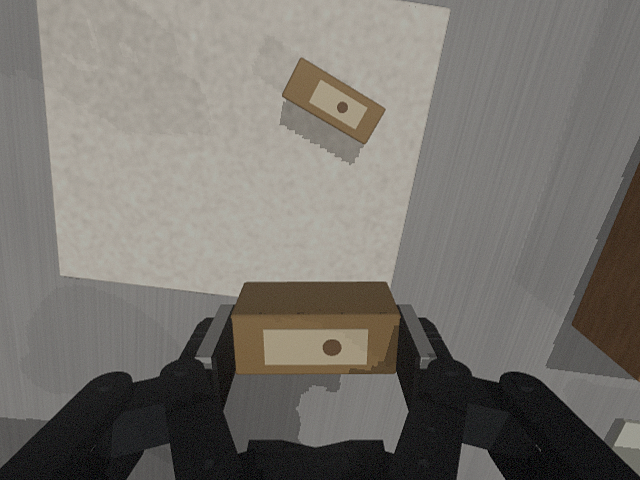

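>>> carry_out([
  [[-5.7,0,0.7,0,0,0,255],[-5.7,0,0.7,0,0,0,255],[-5.7,0,0.7,0,0,0,255],[-5.7,0,0.7,0,0,0,255],[-5.8,0,0.7,0,0,0,255],[-5.8,0,0.7,0,0,0,255],[-5.8,0,0.8,0,-0.01,0,255],[-5.7,3,0.8,0,0,0,255]],
])

```text
clock: 18.35
eef_pos: [0.5546, 0.1071, 0.1189]
orientation: [-89.9, -0.0, -80.5]
wrist_force: [1.5, -0.0, -1.7]
gripper_width: 0.0603
```

>>> carry_out([
  [[0,4,0,0,0,0,255],[0,2.5,0,0,0,0,255],[0,0,0,0,0,0,255]],
])

```text
clock: 18.73
eef_pos: [0.5535, 0.1048, 0.052]
orientation: [-90.1, -0.0, -80.5]
wrist_force: [-0.7, 0.1, 0.0]
gripper_width: 0.0607
```

Run:
```python
from h import *
go(555.1,107,40.5,-80.5)
snap('wrist','wd.png')
```

```text
trans@cur yaw tool cm [-0.19  1.15  0.19]
trans@new yaw tool cm [-0.19  1.15  0.19]
rot y rad 0.000 | now [553.5 104.8  52. ] [-9.012e+01 -1.000e-02 -8.049e+01] clk 18.73 j7 -25.1 F [-0.7  0.1  0. ] w 60.7
```

View pics/wd.png

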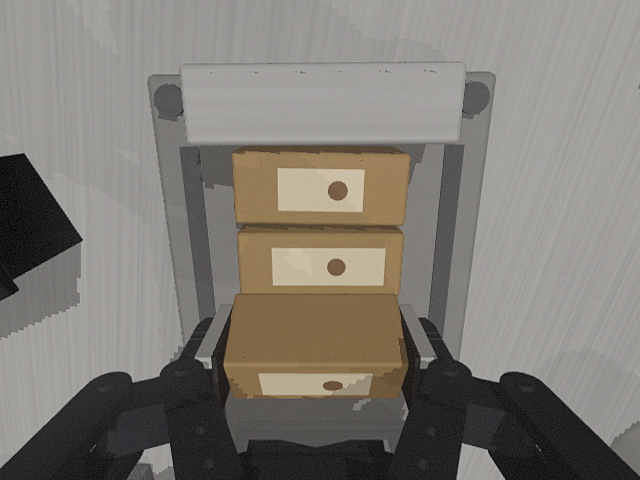

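The held block has pitched in the grip: its fixed-side face now spans rows 294–365 and its top only 365–398. That looks like the momentary slackening. I'll solve for the tilt from the three edges.

Run:
```python
from h import *
from scipy.optimize import least_squares
c=cam('wrist'); s=readout.sense(); p=s['eef_pos']; a=np.radians(9.5); Y=np.array([-np.sin(a),np.cos(a),0])
def pts(v):
    y,z,t=v; o=[]
    for py,pz in((13,-15),(13,15),(-13,15)):
        yy=py*np.cos(t)-pz*np.sin(t); zz=py*np.sin(t)+pz*np.cos(t)   # t>0: bottom -> +Y, +Y face up
        o.append(p*[1,1,0]+Y*(y+yy)/1000+np.array([0,0,(z+zz)/1000]))
    return np.array(o)
for rows in([294,365,398],[295,365,397]):
    r=least_squares(lambda v: proj('wrist',pts(v),c)[:,1]-rows,[0,50,.3])
    y,z,t=r.x; print('yc rel tcp %.1f zc %.1f tilt %.1f cost %.2f'%(y,z,np.degrees(t),r.cost))
    for py,pz in((13,-15),(-13,-15),(13,15),(-13,15)): print((py,pz),'y %.1f z %.1f'%(y+py*np.cos(t)-pz*np.sin(t),z+py*np.sin(t)+pz*np.cos(t)))
print('block2 near edge rel tcp', (ray('wrist',(320,294),.06,c)[0]-p)@Y*1000)
```

```text
yc rel tcp -4.1 zc 66.0 tilt 25.8 cost 0.00
(13, -15) y 14.1 z 58.1
(-13, -15) y -9.3 z 46.8
(13, 15) y 1.1 z 85.1
(-13, 15) y -22.4 z 73.8
yc rel tcp -5.8 zc 63.6 tilt 26.1 cost 0.00
(13, -15) y 12.5 z 55.8
(-13, -15) y -10.8 z 44.4
(13, 15) y -0.7 z 82.8
(-13, 15) y -24.0 z 71.3
block2 near edge rel tcp 15.046953800502665
```

The tilt is about 26°, with the lowest edge about 15 mm above the bed on the sliding-jaw side. Pressing down should right the block. I'll back off 7 mm from block 2 and lower it.

>>> carry_out([
  [[0.7,0,0.1,0,0,0,255],[0,0.6,0,0,0,0,255],[0,0.5,0,0,0,0,255],[0,0.3,0,0,0,0,255],[0,0.2,0,0,0,0,255],[0,0,0,0,0,0,255]],
])

```text
clock: 19.52
eef_pos: [0.5562, 0.0985, 0.0373]
orientation: [-90.0, 0.0, -80.6]
wrist_force: [0.0, -0.1, -0.6]
gripper_width: 0.0605
```

Run:
```python
from h import *
go(555.1,107,40.5,-80.5)
snap('wrist','we.png')
```

```text
trans@cur yaw tool cm [-0.86 -0.32  0.03]
trans@new yaw tool cm [-0.86 -0.32  0.03]
rot y rad -0.002 | now [556.2  98.5  37.3] [-9.001e+01  1.000e-02 -8.059e+01] clk 19.52 j7 -25.2 F [ 0.  -0.1 -0.6] w 60.5
```

View pics/we.png

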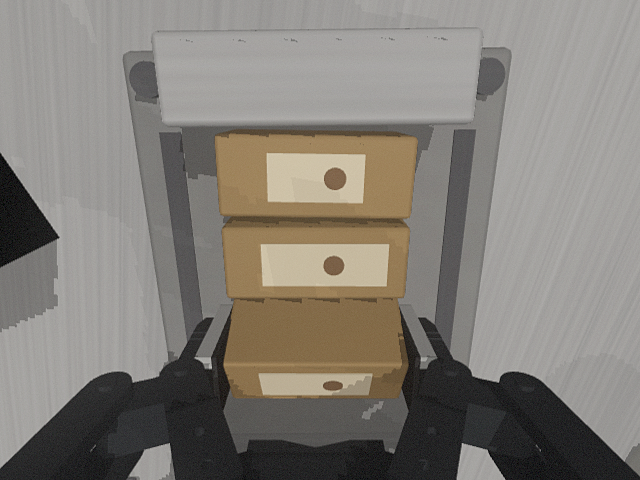

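Still tilted and just at bed height. I'll press a little further, 2–3 mm at a time.

>>> carry_out([
  [[0,0.2,0,0,0,0,255],[0,0.2,0,0,0,0,255],[0,0,0,0,0,0,255]],
])

```text
clock: 19.95
eef_pos: [0.5562, 0.0984, 0.0332]
orientation: [-90.0, 0.0, -80.6]
wrist_force: [0.7, 1.4, -0.8]
gripper_width: 0.0604
```

>>> carry_out([
  [[0,0,0,0,0,0,0],[0,0,0,0,0,0,0],[0,0,0,0,0,0,0]],
])

```text
clock: 20.32
eef_pos: [0.5563, 0.0984, 0.0335]
orientation: [-90.0, 0.0, -80.6]
wrist_force: [-0.4, 1.6, -0.4]
gripper_width: 0.0856
```

Run:
```python
from h import *
go(555.1,107,40.5,-80.5)
snap('wrist','wf.png')
```

```text
trans@cur yaw tool cm [-0.87 -0.7   0.02]
trans@new yaw tool cm [-0.87 -0.7   0.02]
rot y rad -0.002 | now [556.3  98.4  33.5] [-90.    0.  -80.6] clk 20.32 j7 -25.4 F [-0.4  1.6 -0.4] w 85.6
```

View pics/wf.png

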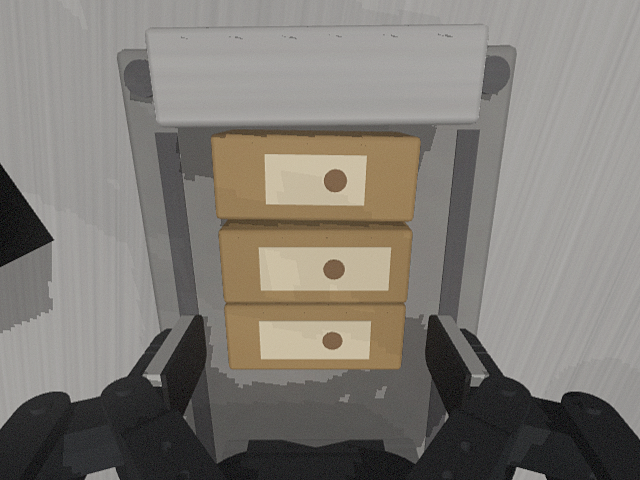

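Block 3 settled flat, parallel, right against block 2. Now the fourth.

>>> carry_out([
  [[0,-3,0,0,0,0,0],[0,-5,0,0,0,0,0],[3,-4,0,0,0,0,0],[5,0,0,0,0,0,0],[0,0,0,0,0,0,0]],
])

```text
clock: 21.0
eef_pos: [0.5699, 0.0152, 0.1535]
orientation: [-90.0, -0.1, -80.9]
wrist_force: [0.0, -0.1, -0.6]
gripper_width: 0.0852
```

Run:
```python
from h import *
go(567,-266,150,-110.2)
snap('wrist','wg.png'); blocks('wg.png',cam('wrist'),.06)
```

```text
trans@cur yaw tool cm [27.72  0.35 -4.72]
trans@new yaw tool cm [26.49  0.35  9.44]
rot y rad 0.511 | now [569.9  15.2 153.5] [-89.99  -0.09 -80.93] clk 21.0 j7 -11.1 F [ 0.  -0.1 -0.6] w 85.2
px [303.  44.] ctr [550.3 134.6] size [25.2 61.3] long yaw 9.2 Vstd 23.0
px [633. 319.] ctr [795.8  -1.1] size [ 8.1 40.7] long yaw -65.8 Vstd 39.1
px [ 46. 313.] ctr [387.2 -62.3] size [10.  53.2] long yaw 14.6 Vstd 19.2
```

View pics/wg.png

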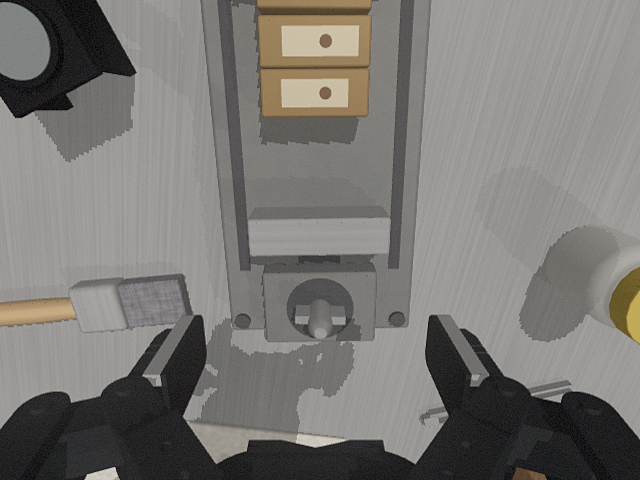

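Run:
```python
from h import *
import pickle; pickle.dump(cam('wrist'),open('camg.pkl','wb'))
i=cv2.imread('pics/wg.png')[195:355,235:405]; i=cv2.convertScaleAbs(i,alpha=1.5); cv2.imwrite('pics/cg.png',cv2.resize(i,None,fx=3.6,fy=3.6,interpolation=cv2.INTER_CUBIC))
```

```text
(no output)
```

View pics/cg.png

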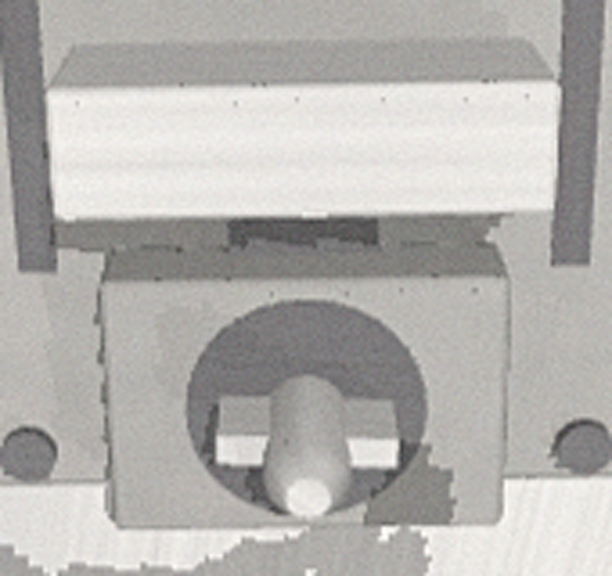

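>>> carry_out([
  [[4.7,0,-0.8,0,0,0,0],[4.7,0,-0.8,0,0,0,0],[4.6,0,-0.8,0,0,0,0],[4.6,0,-0.8,0,0,0,0],[4.6,0,-0.8,0,0,0,0],[4.6,0,-0.7,0,0.17,0,0],[0,0,0,0,0.17,0,0],[0,0,0,0,0.17,0,0]],
])

```text
clock: 22.05
eef_pos: [0.5685, -0.2617, 0.1529]
orientation: [-90.0, 0.0, -110.1]
wrist_force: [0.7, 1.2, -0.6]
gripper_width: 0.0855
```

Run:
```python
from h import *
snap('wrist','wh.png'); r=blocks('wh.png',cam('wrist'))
go(567,-266,11,-110.2)
```

```text
px [623. 135.] ctr [ 788.1 -288.5] size [ 19.4 203.5] long yaw 89.4 Vstd 3.9
px [320. 241.] ctr [ 567.1 -267.1] size [24.9 61.1] long yaw -20.6 Vstd 16.1
trans@cur yaw tool cm [5.000e-01 1.421e+01 1.000e-02]
trans@new yaw tool cm [5.000e-01 1.421e+01 1.000e-02]
rot y rad -0.007 | now [ 568.7 -261.3  153.1] [-9.003e+01  4.000e-02 -1.106e+02] clk 22.1 j7 -9.9 F [-0.4  0.7 -0.2] w 85.4
```

>>> carry_out([
  [[0.5,3,0,0,0,0,0],[0,4,0,0,0,0,0],[0,4,0,0,0,0,0],[0,2.7,0,0,0,0,0],[0,0.5,0,0,0,0,0],[0,0,0,0,0,0,255],[0,0,0,0,0,0,255],[0,0,0,0,0,0,255]],
])

```text
clock: 23.1
eef_pos: [0.5676, -0.2673, 0.0129]
orientation: [-89.9, -0.0, -109.8]
wrist_force: [-1.1, 0.4, 8.8]
gripper_width: 0.0603
```

>>> carry_out([
  [[0,0,0,0,0,0,255],[0,0,0,0,0,0,255]],
])

```text
clock: 23.35
eef_pos: [0.5675, -0.2673, 0.0129]
orientation: [-89.9, -0.0, -109.8]
wrist_force: [-0.7, 1.6, 8.2]
gripper_width: 0.0604
```

>>> carry_out([
  [[0,-2,0,0,0,0,255],[0,-5,0,0,-0.17,0,255],[0,-5,0,0,-0.17,0,255],[0,-1.5,0,0,-0.175,0,255],[0,0,0,0,0,0,255]],
])

```text
clock: 23.98
eef_pos: [0.5672, -0.2677, 0.1487]
orientation: [-89.9, -0.1, -80.4]
wrist_force: [-0.7, -1.5, -1.0]
gripper_width: 0.0605
```

Run:
```python
from h import *
import pickle
c=pickle.load(open('camg.pkl','rb'))
f=lambda x,y:(235+(x+.5)/3.6-.5,195+(y+.5)/3.6-.5)
def R(l,z): return np.vstack([ray('',f(*q),z,c) for q in l])[:,:2]*1000
P=R([(47,90),(558,84)],.065); d=P[1]-P[0]; print('slide face',P.round(1),P.mean(0),np.linalg.norm(d),np.degrees(np.arctan2(d[1],d[0])))
P=R([(307,497)],.082); print('tip',P)
P=R([(216,433),(396,437)],.066); d=P[1]-P[0]; print('wing near edge',P.round(1),P.mean(0),np.linalg.norm(d),np.degrees(np.arctan2(d[1],d[0])))
P=R([(218,463),(396,466)],.066); d=P[1]-P[0]; print('wing lower',P.round(1),P.mean(0),np.linalg.norm(d),np.degrees(np.arctan2(d[1],d[0])))
P=R([(219,397),(394,400)],.066); d=P[1]-P[0]; print('wing upper',P.round(1),P.mean(0),np.linalg.norm(d),np.degrees(np.arctan2(d[1],d[0])))
P=R([(187,410),(427,410),(307,300),(307,520)],.05);print('hole',P.round(1))
P=R([(102,281),(508,279),(504,525),(118,526)],.05);print('housing',P.round(1),P.mean(0))
P=R([(0,16)],0)
b3=ray('',[(263,116),(368,115)],.06,c)[:,:2]*1000; print('b3 near',b3.mean(0))
go(560,75,110,-80.5)
snap('wrist','wi.png')
```

```text
slide face [[525.5  28.8]
 [612.2  43.9]] [568.81069028  36.33145968] 88.01523467819274 9.88976339840463
tip [[580.92949973 -33.04300878]]
wing near edge [[563.7 -32.1]
 [597.1 -27.6]] [580.40236281 -29.82909883] 33.67099227090392 7.749039992843359
wing lower [[565.  -38.4]
 [598.2 -33.6]] [581.61220707 -35.99657666] 33.54889441373665 8.087514493596743
wing upper [[563.2 -24.6]
 [595.3 -20. ]] [579.24340645 -22.27691124] 32.4234844102232 8.088692453807445
hole [[557.8 -37.1]
 [604.9 -29.4]
 [577.4  -9.7]
 [585.5 -58.2]]
housing [[537.9 -12.1]
 [614.8   0.8]
 [625.5 -52.9]
 [547.5 -65.7]] [581.42101361 -32.4694689 ]
b3 near [557.15027581  96.15055403]
trans@cur yaw tool cm [-33.91   3.87   5.02]
trans@new yaw tool cm [-33.92   3.87   4.95]
rot y rad 0.002 | now [ 567.2 -267.7  148.7] [-89.86  -0.11 -80.39] clk 23.98 j7 16.9 F [-0.7 -1.5 -1. ] w 60.5
```

View pics/wi.png

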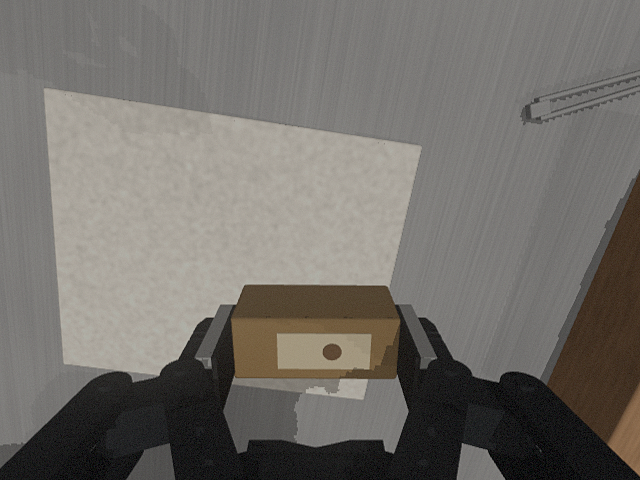

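Block 4 is gripped level. The shaft reads (581,−33) with its wing at about 8°, and the gap left for this block is about 60 mm. I carry it in.

>>> carry_out([
  [[-5,0,0.7,0,0,0,255],[-5,0,0.7,0,0,0,255],[-5,0,0.7,0,0,0,255],[-5,0,0.7,0,0,0,255],[-5,0,0.8,0,0,0,255],[-5,0,0.8,0,0,0,255],[-4.5,3,0.7,0,0,0,255],[0,4,0,0,0,0,255]],
])

```text
clock: 25.02
eef_pos: [0.5585, 0.0856, 0.0757]
orientation: [-89.9, 0.1, -80.3]
wrist_force: [0.4, -1.2, -1.2]
gripper_width: 0.0605
```

>>> carry_out([
  [[0,2.4,0,0,0,0,255],[0,0,0,0,0,0,255]],
])

```text
clock: 25.28
eef_pos: [0.5584, 0.0812, 0.0512]
orientation: [-90.1, -0.0, -80.6]
wrist_force: [0.0, 0.6, 0.2]
gripper_width: 0.0607
```

Run:
```python
from h import *
go(559.7,81,39,-80.5)
snap('wrist','wj.png')
```

```text
trans@cur yaw tool cm [0.04 1.22 0.12]
trans@new yaw tool cm [0.04 1.22 0.12]
rot y rad -0.001 | now [558.4  81.2  51.2] [-9.010e+01 -3.000e-02 -8.058e+01] clk 25.27 j7 -23.3 F [0.  0.6 0.2] w 60.7
```

View pics/wj.png

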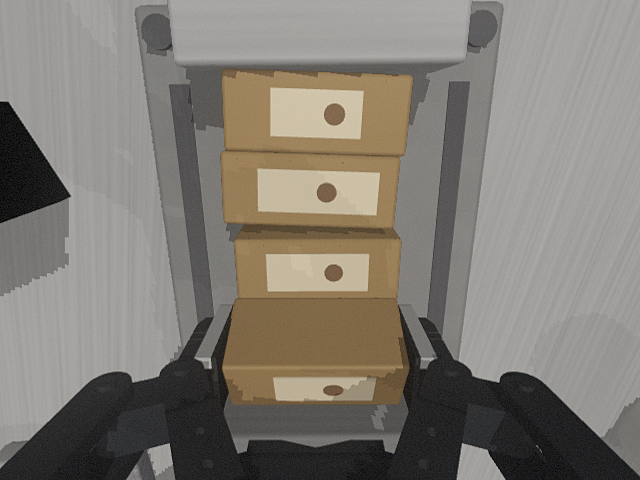

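Block 4 pitched like block 3 did; its leading edge clipped the top of the row because the tool hadn't settled before it went down. Block 2 also shifted a few mm, still parallel. Same cure: back off 7 mm, lower, release.

>>> carry_out([
  [[0.7,0,0.15,0,0,0,255],[0,0,0,0,0,0,255],[0,0.6,0,0,0,0,255],[0,0.6,0,0,0,0,255],[0,0.4,0,0,0,0,255],[0,0.2,0,0,0,0,255],[0,0,0,0,0,0,255],[0,0,0,0,0,0,255]],
])

```text
clock: 26.32
eef_pos: [0.5616, 0.0749, 0.0345]
orientation: [-90.0, 0.0, -80.3]
wrist_force: [1.2, -0.5, 0.1]
gripper_width: 0.0609
```

>>> carry_out([
  [[0,0,0,0,0,0,0],[0,0,0,0,0,0,0],[0,0,0,0,0,0,0],[0,0,0,0,0,0,0]],
])

```text
clock: 26.82
eef_pos: [0.5616, 0.0749, 0.0344]
orientation: [-90.0, 0.0, -80.3]
wrist_force: [0.0, 0.5, 0.4]
gripper_width: 0.0853
```

Run:
```python
from h import *
go(559.7,81,39,-80.5)
snap('wrist','wk.png')
```

```text
trans@cur yaw tool cm [-0.64 -0.46 -0.08]
trans@new yaw tool cm [-0.64 -0.46 -0.08]
rot y rad 0.003 | now [561.6  74.9  34.4] [-90.     0.   -80.31] clk 26.82 j7 -23.2 F [0.  0.5 0.4] w 85.3
```

View pics/wk.png

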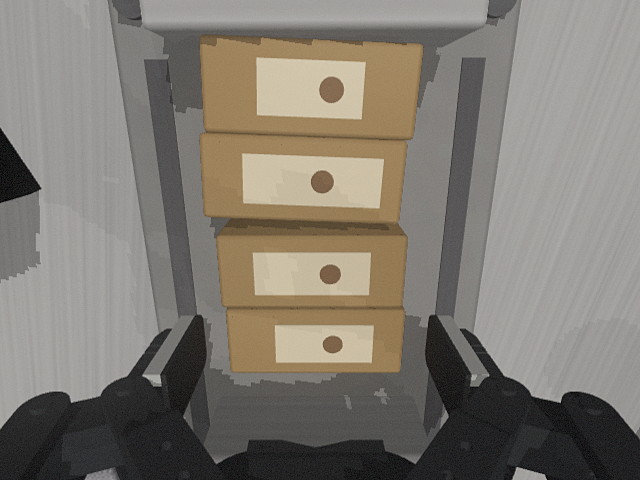

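All four blocks lie flat on the bed between the jaws. Now the key.

>>> carry_out([
  [[0,-3,0,0,0,0,0],[0,-5,0,0,0,0,0],[0,-5,0,0,0,0,0],[0,-2,0,0,0,0,0],[-5,0,0,0,0,0,0],[-5,0,0,0,0,0,0],[-5,0,0,0,0,0,0],[-5,0,0,0,0,0,0]],
])

```text
clock: 27.88
eef_pos: [0.5274, 0.2732, 0.1838]
orientation: [-90.0, -0.0, -80.3]
wrist_force: [0.6, 0.3, 1.2]
gripper_width: 0.0859
```

Run:
```python
from h import *
go(518,338,180,-85.5)
snap('wrist','wl.png');snap('top','tl.png')
```

```text
trans@cur yaw tool cm [-6.54  0.38  0.17]
trans@new yaw tool cm [-6.53  0.38 -0.42]
rot y rad 0.090 | now [527.4 273.2 183.8] [-9.004e+01 -2.000e-02 -8.033e+01] clk 27.88 j7 -37.3 F [0.6 0.3 1.2] w 85.9
```

View pics/wl.png

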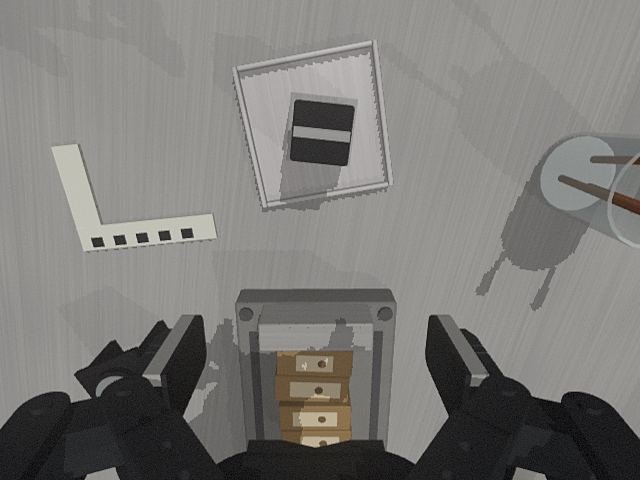

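The key head is at (322,132) with its rib nearly along image x; the tray's outer corners are at (233,68), (375,41), (392,186) and (264,209).

```bash
cat >> h.py <<'E'
def key(f,c,z,win):
    im=cv2.imread('pics/'+f); g=cv2.cvtColor(im,cv2.COLOR_BGR2GRAY); x0,y0,x1,y1=win
    m=np.zeros_like(g); m[y0:y1,x0:x1]=(g[y0:y1,x0:x1]<62)*255
    mc=cv2.morphologyEx(cv2.morphologyEx(m,cv2.MORPH_OPEN,np.ones((3,3))),cv2.MORPH_CLOSE,np.ones((17,17)))
    k=max(cv2.findContours(mc,cv2.RETR_EXTERNAL,cv2.CHAIN_APPROX_NONE)[0],key=cv2.contourArea)
    h=cv2.convexHull(k)[:,0].astype(float); P=(ray('',h,z,c)[:,:2]*1000).astype(np.float32); r=cv2.minAreaRect(P)
    print('head ctr',np.round(r[0],1),'size',np.round(r[1],1),'ang',round(r[2],1),'px',h.mean(0).round())
    rib=((mc>0)&(g>90)).astype(np.uint8); rib=cv2.morphologyEx(rib,cv2.MORPH_OPEN,np.ones((3,3)))
    cs=cv2.findContours(rib,cv2.RETR_EXTERNAL,cv2.CHAIN_APPROX_NONE)[0]
    if cs:
        k=max(cs,key=cv2.contourArea)[:,0].astype(float); P=(ray('',k,z,c)[:,:2]*1000).astype(np.float32)
        v=cv2.fitLine(P,cv2.DIST_L2,0,.01,.01).ravel(); r=cv2.minAreaRect(P); print('rib yaw %.1f'%((np.degrees(np.arctan2(v[1],v[0]))+90)%180-90),'ctr',np.round(r[0],1),'size',np.round(r[1],1))
E
python3 - <<'E'
from h import *
c=cam('wrist'); key('wl.png',c,.086,(270,80,370,185))
t=ray('',[(233,68),(375,41),(392,186),(264,209)],.012,c)[:,:2]*1000; print(t.round(1).tolist(),t.mean(0),[np.linalg.norm(t[i]-t[(i+1)%4]).round(1) for i in range(4)])
E
```

```text
head ctr [517.  346.6] size [35.4 35.3] ang 4.2 px [321. 135.]
rib yaw 4.4 ctr [517.1 346.5] size [34.4  6.4]
[[445.3, 377.8], [545.9, 414.1], [583.5, 312.0], [482.6, 274.3]] [514.32375104 344.55617728] [np.float64(107.0), np.float64(108.9), np.float64(107.7), np.float64(110.0)]
```

>>> carry_out([
  [[-3.7,0,0.1,0,0,0,0],[-3.7,0,0.1,0,0,0,0],[0,0,0,0,0.09,0,0],[0,2,0,0,0,0,0],[0,0,0,0,0,0,0]],
])

```text
clock: 28.6
eef_pos: [0.5169, 0.344, 0.1621]
orientation: [-90.2, -0.1, -85.4]
wrist_force: [0.7, -0.7, -0.4]
gripper_width: 0.0856
```

Run:
```python
from h import *
snap('wrist','wm.png')
c=cam('wrist'); key('wm.png',c,.086,(220,150,400,320)); go(517,346,50,-85.6)
```

```text
head ctr [519.5 347.3] size [35.5 44.7] ang 3.5 px [321. 241.]
rib yaw 4.0 ctr [520.1 341.4] size [33.7  6.6]
trans@cur yaw tool cm [-0.16 11.31 -0.  ]
trans@new yaw tool cm [-0.16 11.31 -0.  ]
rot y rad 0.003 | now [517.2 344.4 163.1] [-9.012e+01 -6.000e-02 -8.543e+01] clk 28.65 j7 -49.3 F [0.3 0.7 1.1] w 85.7
```

View pics/wm.png

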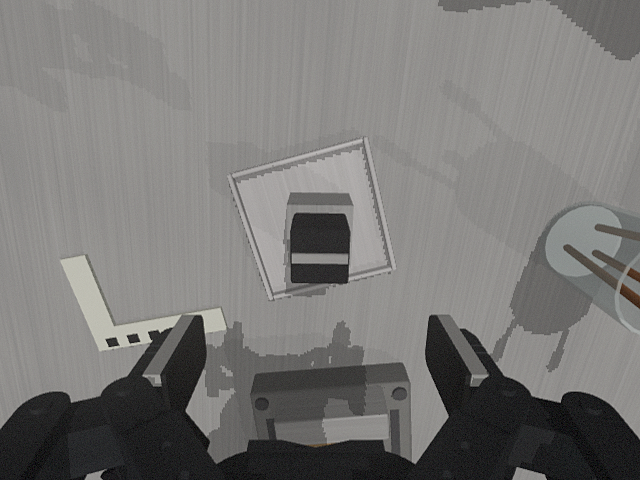

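Rib centre is now (520,341.4) with yaw 4.0, taken with the arm settled. I descend and grip the head.

>>> carry_out([
  [[0.25,0,0.2,0,0.01,0,0],[0,3,0,0,0,0,0],[0,3,0,0,0,0,0],[0,3,0,0,0,0,0],[0,1.7,0,0,0,0,0],[0,0.5,0,0,0,0,0],[0,0,0,0,0,0,0]],
])

```text
clock: 29.52
eef_pos: [0.52, 0.3432, 0.0531]
orientation: [-90.0, 0.0, -86.0]
wrist_force: [0.4, -0.8, 0.2]
gripper_width: 0.0856
```

Run:
```python
from h import *
snap('wrist','wn.png'); go(519.5,342,51,-86)
```

```text
trans@cur yaw tool cm [ 0.12  0.24 -0.07]
trans@new yaw tool cm [ 0.12  0.24 -0.07]
rot y rad -0.001 | now [520.1 343.3  53.4] [-8.994e+01  4.000e-02 -8.605e+01] clk 29.57 j7 -53.8 F [ 0.2 -0.2  0.1] w 85.4
```

View pics/wn.png

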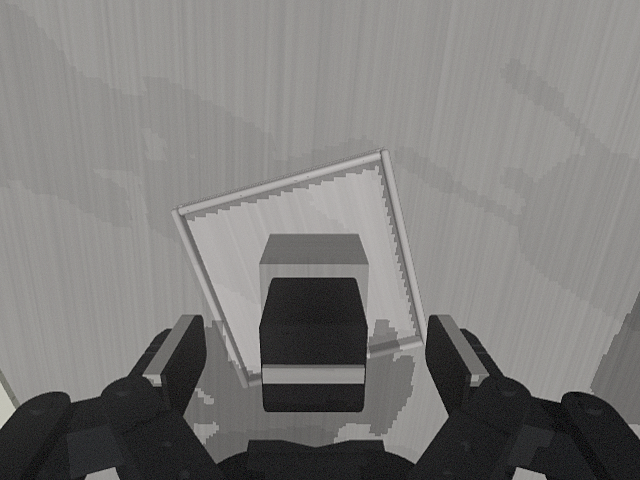

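Run:
```python
from h import *
c=cam('wrist'); P=ray('',[(262,374),(366,374)],.087,c)[:,:2]*1000; print(P,P.mean(0))
t=ray('',[(177,210),(385,151),(424,343),(247,384)],.012,c)[:,:2]*1000; print(t.mean(0),[np.linalg.norm(t[i]-t[(i+1)%4]).round(1) for i in range(4)])
hub=ray('',[(260,264),(369,264)],.046,c)[:,:2]*1000; print('hub edge',hub.mean(0),hub.mean(0)-[0.04*-23,23])
```

```text
[[502.44423166 340.14166716]
 [537.52892209 342.51409008]] [519.98657687 341.32787862]
[516.88635675 341.63611444] [np.float64(104.3), np.float64(107.6), np.float64(103.1), np.float64(106.8)]
hub edge [518.54079968 364.66414371] [519.46079968 341.66414371]
```

>>> carry_out([
  [[0.2,0.2,0,0,0,0,0],[0,0,0,0,0,0,255],[0,0,0,0,0,0,255],[0,0,0,0,0,0,255],[0,0,0,0,0,0,255],[0,0,0,0,0,0,255]],
])

```text
clock: 30.32
eef_pos: [0.5199, 0.3411, 0.0507]
orientation: [-90.0, 0.0, -86.0]
wrist_force: [-1.8, -0.5, 5.4]
gripper_width: 0.0357
```

Run:
```python
from h import *
go(519.5,342,51,-86)
```

```text
trans@cur yaw tool cm [-0.09 -0.03 -0.03]
trans@new yaw tool cm [-0.09 -0.03 -0.03]
rot y rad -0.001 | now [519.9 341.1  50.7] [-8.999e+01  1.000e-02 -8.604e+01] clk 30.32 j7 -53.8 F [-1.8 -0.5  5.4] w 35.7
```

>>> carry_out([
  [[0,-1,0,0,0,0,255],[0,-3,0,0,0,0,255],[0,-4,0,0,0,0,255],[0,-4,0,0,0,0,255],[0,0,0,0,0,0,255],[0,0,0,0,0,0,255]],
])

```text
clock: 31.08
eef_pos: [0.5196, 0.3406, 0.17]
orientation: [-90.0, -0.0, -86.1]
wrist_force: [-0.9, -0.0, -2.9]
gripper_width: 0.0355
```

Run:
```python
from h import *
go(581,-33,180,-82)
snap('wrist','wo.png')
```

```text
trans@cur yaw tool cm [37.69 -1.    3.55]
trans@new yaw tool cm [37.85 -1.    0.88]
rot y rad -0.071 | now [519.6 340.6 170. ] [-9.003e+01 -2.000e-02 -8.605e+01] clk 31.07 j7 -49.2 F [-0.9 -0.  -2.9] w 35.5
```

View pics/wo.png

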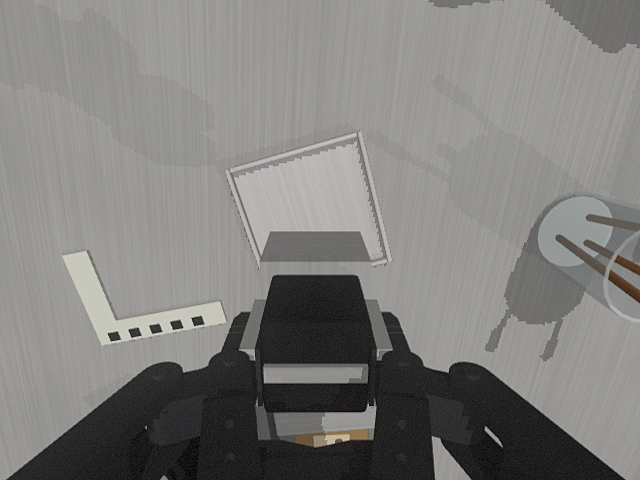

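The key is held upright and square. I'll carry it past the shaft first, for a clean look at the wing from the front.

>>> carry_out([
  [[5,-1,0.3,0,0,0,255],[5.5,-1,0.4,0,0,0,255],[5.5,0,0.4,0,0,0,255],[5.5,0,0.4,0,0,0,255],[5.5,0,0.4,0,0,0,255],[5.5,0,0.4,0,0,0,255],[5.5,0,0.3,0,0,0,255],[5,0,0.2,0,-0.07,0,255]],
])

```text
clock: 32.12
eef_pos: [0.5769, -0.0882, 0.1893]
orientation: [-90.1, 0.0, -82.0]
wrist_force: [-0.1, 0.9, -1.5]
gripper_width: 0.0351
```

>>> carry_out([
  [[4,0,0,0,0,0,255],[0,0,0,0,0,0,255],[0,0,0,0,0,0,255],[0,0,0,0,0,0,255]],
])

```text
clock: 32.62
eef_pos: [0.5828, -0.1245, 0.1901]
orientation: [-90.0, 0.0, -81.9]
wrist_force: [0.3, 0.3, -2.1]
gripper_width: 0.0354
```

Run:
```python
from h import *
import pickle
pickle.dump(cam('wrist'),open('camp.pkl','wb'))
snap('wrist','wp.png'); go(581,-33,170,-82)
```

```text
trans@cur yaw tool cm [-9.09  2.02  1.1 ]
trans@new yaw tool cm [-9.09  2.02  1.09]
rot y rad 0.001 | now [ 582.9 -124.6  190.2] [-9.002e+01  2.000e-02 -8.195e+01] clk 32.67 j7 3.3 F [-0.5 -0.4 -1.5] w 35.3
```

View pics/wp.png

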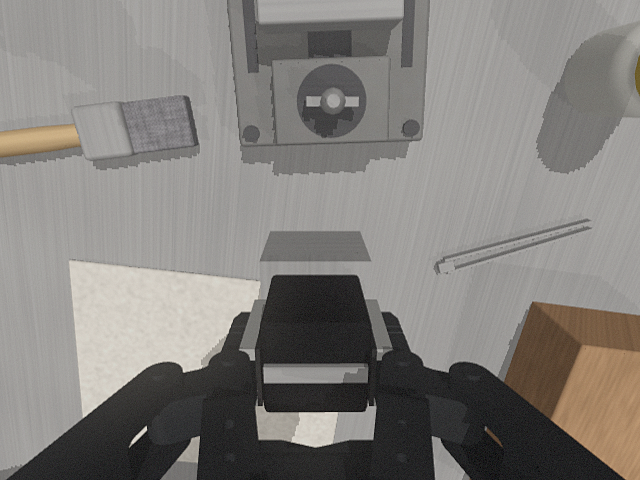

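Run:
```python
from h import *
i=cv2.imread('pics/wp.png')[50:150,265:400]; i=cv2.convertScaleAbs(i,alpha=1.3); cv2.imwrite('pics/cp.png',cv2.resize(i,None,fx=5,fy=5,interpolation=cv2.INTER_CUBIC))
```

```text
(no output)
```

View pics/cp.png

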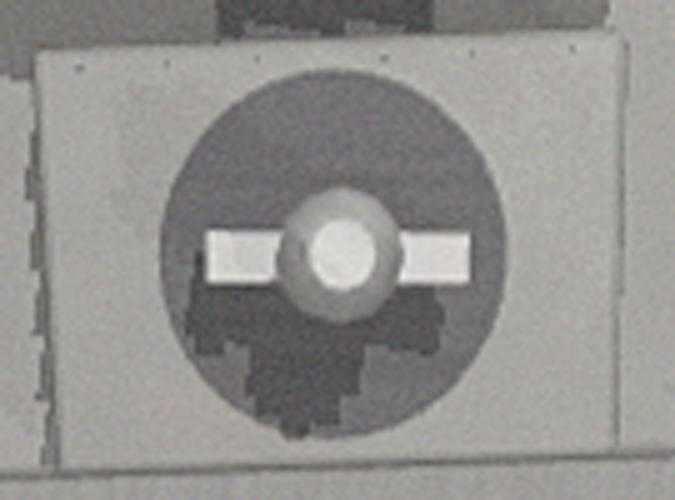

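Run:
```python
from h import *
import pickle
c=pickle.load(open('camp.pkl','rb'))
f=lambda x,y:(265+(x+.5)/5-.5,50+(y+.5)/5-.5)
R=lambda l,z: np.vstack([ray('',f(*q),z,c) for q in l])[:,:2]*1000
print('tip',R([(342,255)],.082), 'disc',R([(333,253)],.05))
for l in([(205,230),(470,230)],[(205,285),(470,284)],[(205,258),(470,257)]):
    P=R(l,.066); d=P[1]-P[0]; print('wing',P.round(1).tolist(),P.mean(0),np.linalg.norm(d),np.degrees(np.arctan2(d[1],d[0])))
# key in hand: rib ends
s=readout.sense()['eef_pos']; P=ray('',[(262,374),(368,374)],s[2]-.0467+.083,cam('wrist'))[:,:2]*1000; d=P[1]-P[0]; print('rib',P.mean(0),np.linalg.norm(d),np.degrees(np.arctan2(d[1],d[0])), 'tcp',s*1000)
```

```text
tip [[581.44701684 -35.75815862]] disc [[581.44273333 -34.81996527]]
wing [[564.0, -34.8], [598.0, -30.0]] [581.03145448 -32.40073002] 34.32446428992416 8.038755032069448
wing [[564.9, -41.5], [599.2, -36.5]] [582.05466213 -38.99638859] 34.61462793522827 8.24330122371528
wing [[564.5, -38.2], [598.6, -33.2]] [581.5449346  -35.71495875] 34.46953627654877 8.242381572394848
rib [ 583.01807109 -124.45651078] 34.97381288181358 8.030001013638834 tcp [ 582.85582205 -124.58066972  190.21819016]
```

The shaft measures (581.3,−34.5) averaged over two views, wing at 8.1°, and the key in hand at 8.0°, on the TCP. I move over it and then down gently.

>>> carry_out([
  [[-4.5,0,0.6,0,0,0,255],[-4.4,0,0.5,0,0,0,255],[0,2,0,0,0,0,255],[0,2,0,0,0,0,255],[0,1.2,0,0,0,0,255],[0,0,0,0,0,0,255],[0,0,0,0,0,0,255]],
])

```text
clock: 33.55
eef_pos: [0.5818, -0.0363, 0.1388]
orientation: [-90.0, 0.0, -82.1]
wrist_force: [0.2, -0.7, -2.2]
gripper_width: 0.0355
```

Run:
```python
from h import *
go(581.3,-34.5,128,-82)
```

```text
trans@cur yaw tool cm [-0.19  1.08 -0.02]
trans@new yaw tool cm [-0.19  1.08 -0.02]
rot y rad -0.001 | now [581.8 -36.3 138.8] [-89.97   0.   -82.07] clk 33.55 j7 -7.8 F [ 0.2 -0.7 -2.2] w 35.5
```

>>> carry_out([
  [[-0.2,0.5,0,0,0,0,255],[0,0.6,0,0,0,0,255],[0,0.4,0,0,0,0,255],[0,0.4,0,0,0,0,255],[0,0.3,0,0,0,0,255],[0,0,0,0,0,0,255]],
])

```text
clock: 34.3
eef_pos: [0.5812, -0.0347, 0.1161]
orientation: [-90.0, -0.0, -82.1]
wrist_force: [2.2, -5.3, -4.1]
gripper_width: 0.0354
```

>>> carry_out([
  [[0.15,0,0,0,0,0,255],[0,0,0,0,0,0,255]],
])

```text
clock: 34.55
eef_pos: [0.5813, -0.0352, 0.1163]
orientation: [-90.0, 0.0, -82.0]
wrist_force: [0.6, 0.2, -1.5]
gripper_width: 0.0351
```

Side force is gone. Down slowly onto the wing.

>>> carry_out([
  [[0,0.2,0,0,0,0,255],[0,0.2,0,0,0,0,255],[0,0.2,0,0,0,0,255],[0,0,0,0,0,0,255]],
])

```text
clock: 35.05
eef_pos: [0.5813, -0.0355, 0.1102]
orientation: [-90.0, 0.0, -82.0]
wrist_force: [-0.0, -0.3, -1.6]
gripper_width: 0.0357
```

The underside is at 63.5 mm, already below the wing top with no force, so the slot has met the wing. I continue down.

>>> carry_out([
  [[0,0.3,0,0,0,0,255],[0,0.3,0,0,0,0,255],[0,0.3,0,0,0,0,255],[0,0.2,0,0,0,0,255],[0,0.1,0,0,0,0,255],[0,0,0,0,0,0,255]],
])

```text
clock: 35.8
eef_pos: [0.5814, -0.0356, 0.0984]
orientation: [-90.0, 0.0, -82.0]
wrist_force: [0.2, -0.0, -2.0]
gripper_width: 0.0357
```

>>> carry_out([
  [[0,0.1,0,0,0,0,255],[0,0.1,0,0,0,0,255],[0,0.05,0,0,0,0,255],[0,0,0,0,0,0,255],[0,0,0,0,0,0,255]],
])

```text
clock: 36.42
eef_pos: [0.5815, -0.0356, 0.0967]
orientation: [-90.0, -0.0, -82.0]
wrist_force: [-5.1, -0.0, 12.5]
gripper_width: 0.0351
```

Contact at TCP z 96.7 mm (12 N), exactly the height for fully home. I ease off slightly and start turning clockwise.

>>> carry_out([
  [[0,-0.08,0,0,0,0,255],[0,0,0,0,0.08,0,255],[0,0,0,0,0.08,0,255],[0,0,0,0,0.08,0,255],[0,0,0,0,0.08,0,255],[0,0,0,0,0,0,255]],
])

```text
clock: 37.17
eef_pos: [0.5817, -0.0365, 0.0968]
orientation: [-90.0, -0.1, -100.5]
wrist_force: [0.9, -5.1, -1.3]
gripper_width: 0.0354
```

Run:
```python
from h import *
s=readout.sense(); print(s['torque'],s['wrist_force'],s['qpos'])
snap('wrist','wq.png');snap('top','tq.png')
```

```text
[-1.23308488 -0.31818528  0.08590672] [ 0.8947276  -5.12127386 -1.3390778 ] [ 22.29769879  31.65543074 -28.28802374 104.04543298  19.30374291
  49.07834191 -25.70096828]
```

View pics/wq.png

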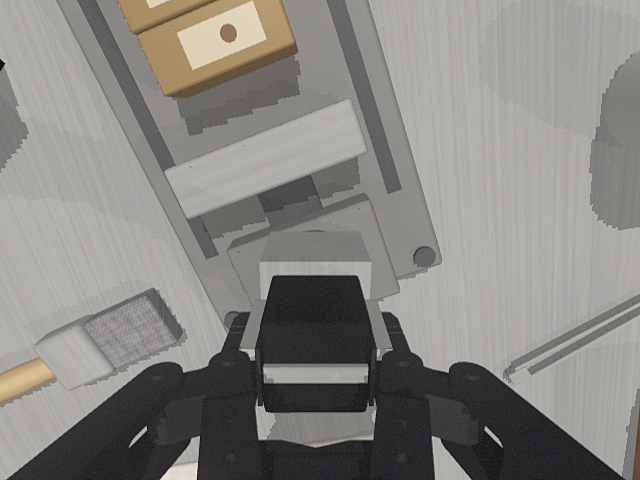

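The jaw is moving with the key (its gap to the housing has grown). I continue, with a 1 mm correction for the side force.

>>> carry_out([
  [[0.1,0,0,0,0.09,0,255],[0,0,0,0,0.09,0,255],[0,0,0,0,0.09,0,255],[0,0,0,0,0.09,0,255],[0,0,0,0,0.09,0,255],[0,0,0,0,0.09,0,255],[0,0,0,0,0,0,255]],
])

```text
clock: 38.15
eef_pos: [0.5812, -0.0367, 0.0967]
orientation: [-90.0, -0.0, -131.3]
wrist_force: [-0.9, -3.3, 0.3]
gripper_width: 0.0354
```

Run:
```python
from h import *
s=readout.sense(); print(s['torque'],s['wrist_force'],s['qpos'])
snap('wrist','wr.png')
```

```text
[-0.70442117 -0.01277606  0.01497908] [-0.90124488 -3.31884274  0.2576786 ] [ 16.9937036   30.37716508 -21.18341289 104.27180366  14.2659536
  47.9687099  -52.42156173]
```

View pics/wr.png

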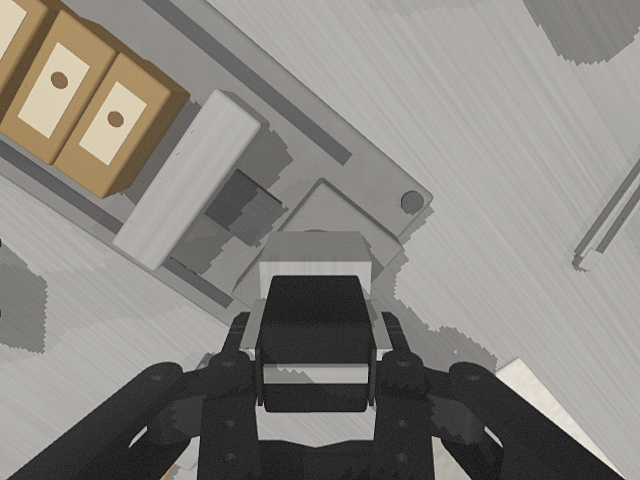

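>>> carry_out([
  [[0.05,0,0,0,0.09,0,255],[0,0,0,0,0.09,0,255],[0,0,0,0,0.09,0,255],[0,0,0,0,0.09,0,255],[0,0,0,0,0.09,0,255],[0,0,0,0,0,0,255]],
])

```text
clock: 38.95
eef_pos: [0.5809, -0.0367, 0.0967]
orientation: [-90.0, 0.0, -156.9]
wrist_force: [-0.2, -1.4, 0.2]
gripper_width: 0.0353
```

Run:
```python
from h import *
s=readout.sense(); print(s['torque'],s['wrist_force'],s['qpos'],s['joint_efforts'][6])
snap('wrist','ws.png')
```

```text
[-0.2440275  -0.00914515 -0.02243615] [-0.2021365  -1.42113205  0.22351697] [ 12.45801328  29.59221542 -15.24954606 104.47715794  10.17298634
  47.25912412 -74.77169872] -1.4272839948534966
```

View pics/ws.png

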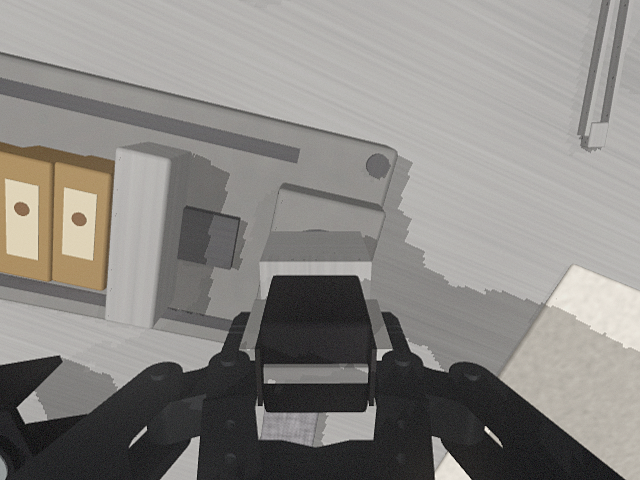

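The jaw is about to meet block 4. I go slower now, watching the torque.

>>> carry_out([
  [[0,0,0,0,0.05,0,255],[0,0,0,0,0.05,0,255],[0,0,0,0,0.05,0,255],[0,0,0,0,0.05,0,255],[0,0,0,0,0,0,255],[0,0,0,0,0,0,255]],
])

```text
clock: 39.75
eef_pos: [0.5809, -0.0367, 0.0967]
orientation: [-90.0, -0.0, -168.4]
wrist_force: [-0.2, 1.0, 1.2]
gripper_width: 0.0352
```

Run:
```python
from h import *
s=readout.sense(); print(s['torque'],s['wrist_force'],s['qpos'],s['joint_efforts'][6])
snap('top','tt.png'); i=cv2.imread('pics/tt.png')[195:300,215:365]; cv2.imwrite('pics/ct.png',cv2.resize(i,None,fx=5,fy=5,interpolation=cv2.INTER_CUBIC))
```

```text
[0.2454647  0.2006262  0.06253818] [-0.15862154  1.00223275  1.19369613] [ 10.4232085   29.33631343 -12.61042088 104.55397802   8.37268023
  47.01851558 -84.74926047] -0.08158375974744558
```

View pics/ct.png

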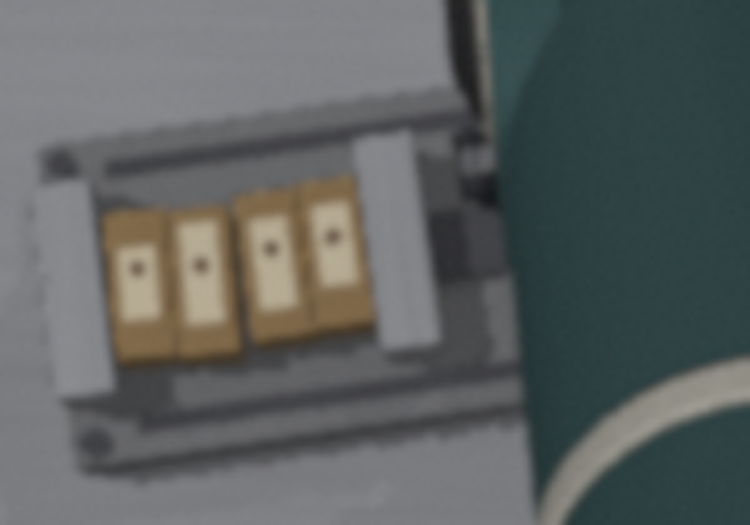

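The top view shows all four blocks in the row with a small gap between blocks 2 and 3, everything well within the width. I continue tightening.

>>> carry_out([
  [[0,0,0,0,0.05,0,255],[0,0,0,0,0.05,0,255],[0,0,0,0,0.05,0,255],[0,0,0,0,0.05,0,255],[0,0,0,0,0,0,255]],
])

```text
clock: 40.42
eef_pos: [0.5808, -0.0366, 0.0967]
orientation: [-90.0, -0.0, -179.9]
wrist_force: [-0.8, 1.6, 1.6]
gripper_width: 0.0357
```

Run:
```python
from h import *
s=readout.sense(); print(s['torque'],s['wrist_force'],s['qpos'],s['joint_efforts'][6])
snap('top','tu.png'); i=cv2.imread('pics/tu.png')[195:300,215:365]; cv2.imwrite('pics/cu.png',cv2.resize(i,None,fx=5,fy=5,interpolation=cv2.INTER_CUBIC))
```

```text
[0.44848122 0.24108964 0.15471377] [-0.80588775  1.62928618  1.61742226] [  8.32222748  29.12452972  -9.91964982 104.63278303   6.57956971
  46.81024532 -94.79319059] -0.9424714744091034
```

View pics/cu.png

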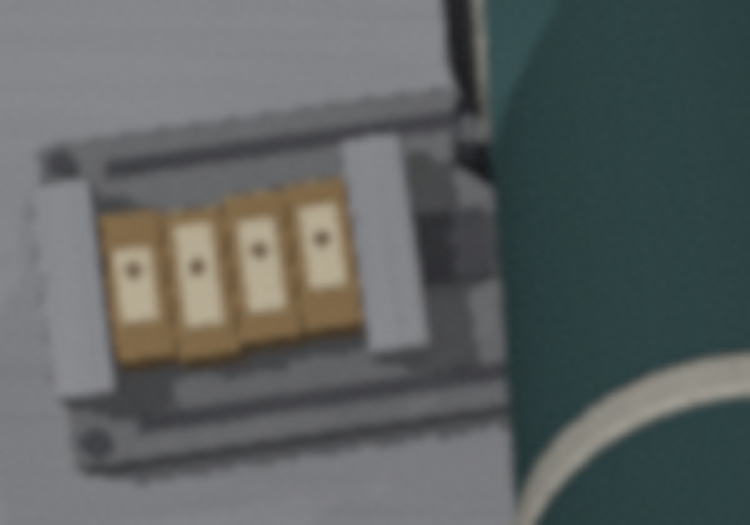

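>>> carry_out([
  [[0,0,0,0,0.03,0,255],[0,0,0,0,0.03,0,255],[0,0,0,0,0,0,255]],
])

```text
clock: 40.85
eef_pos: [0.5807, -0.0366, 0.0967]
orientation: [-90.0, -0.0, 176.6]
wrist_force: [-4.6, 3.8, 4.5]
gripper_width: 0.0351
```

Run:
```python
from h import *
s=readout.sense(); print(s['torque'],s['wrist_force'],s['orientation'],s['qpos'][6],s['joint_efforts'][6])
```

```text
[0.8576321  0.81433074 1.76490542] [-4.60229129  3.80960042  4.45098357] [-8.99985912e+01 -2.43478522e-02  1.76595118e+02] -97.85305167881974 -2.252037674188614
```

>>> carry_out([
  [[0,0,0,0,0.03,0,255],[0,0,0,0,0.03,0,255],[0,0,0,0,0,0,255]],
])

```text
clock: 41.22
eef_pos: [0.581, -0.0365, 0.0968]
orientation: [-90.0, 0.0, 173.2]
wrist_force: [-1.9, 4.3, 2.9]
gripper_width: 0.0354
```

Run:
```python
from h import *
s=readout.sense(); print(s['torque'],s['wrist_force'],s['orientation'],s['qpos'][6],s['joint_efforts'][6])
```

```text
[0.97232552 0.44500636 2.67988116] [-1.91590342  4.34778202  2.91319602] [-9.00025154e+01  9.84108845e-03  1.73205554e+02] -100.81282496802685 -3.1457266956567764
```

The vertical-axis torque is now 2.7 N m, so roughly 100 N of clamping. That's firm. I hold briefly, check, then unwind the key's play.

>>> carry_out([
  [[0,0,0,0,0,0,255],[0,0,0,0,0,0,255],[0,0,0,0,0,0,255]],
])

```text
clock: 41.6
eef_pos: [0.581, -0.0366, 0.0967]
orientation: [-90.0, 0.0, 173.2]
wrist_force: [-1.0, 4.1, 4.4]
gripper_width: 0.0351
```

Run:
```python
from h import *
s=readout.sense(); print(s['torque'],s['wrist_force'],s['orientation'],s['qpos'][6],s['joint_efforts'][6])
snap('wrist','wv.png')
snap('top','tv.png'); i=cv2.imread('pics/tv.png')[195:300,215:365]; cv2.imwrite('pics/cv.png',cv2.resize(i,None,fx=5,fy=5,interpolation=cv2.INTER_CUBIC))
```

```text
[1.18754831 0.43083761 2.75084189] [-0.99025834  4.0915102   4.40350633] [-9.00190011e+01  6.73432580e-03  1.73188382e+02] -100.80943470976123 -2.745734676718712
```

View pics/wv.png

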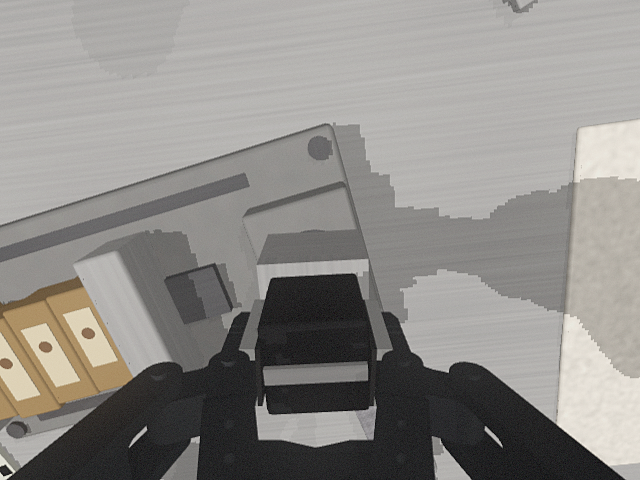

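View pics/cv.png

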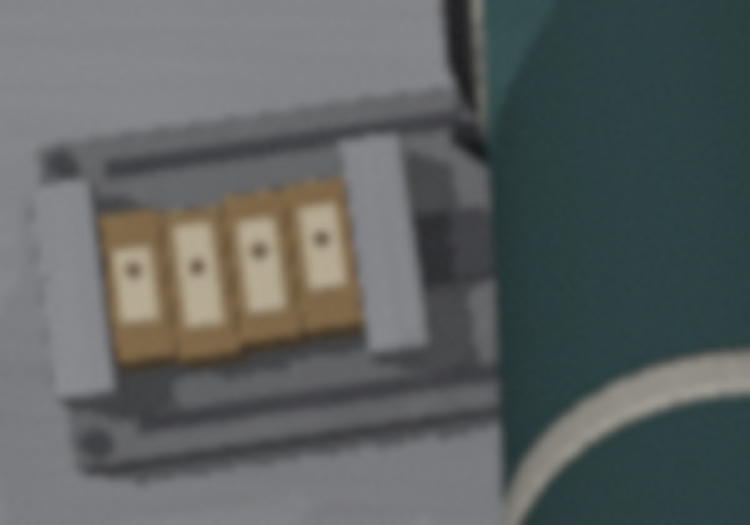

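>>> carry_out([
  [[0,0,0,0,-0.03,0,255],[0,0,0,0,-0.03,0,255],[0,0,0,0,0,0,255]],
])

```text
clock: 42.08
eef_pos: [0.581, -0.0367, 0.0967]
orientation: [-90.1, 0.0, 176.5]
wrist_force: [-1.6, 6.1, 3.4]
gripper_width: 0.0353
```

Run:
```python
from h import *
s=readout.sense(); print(s['torque'],s['wrist_force'],s['orientation'],s['qpos'][6],s['joint_efforts'][6])
```

```text
[1.48650059 0.26527053 0.77466945] [-1.5658372   6.08195695  3.41963254] [-9.00539566e+01  7.69866512e-03  1.76503306e+02] -97.86106629213933 -0.4063503071665764
```

>>> carry_out([
  [[0,0,-0.07,0,-0.03,0,255],[0,0,0,0,0,0,255],[0,-0.3,0,0,0,0,255],[0,-0.5,0,0,0,0,255],[0,-0.8,0,0,0,0,255],[0,0,0,0,0,0,255]],
])

```text
clock: 42.82
eef_pos: [0.5812, -0.0363, 0.1135]
orientation: [-90.0, 0.1, 178.3]
wrist_force: [-0.7, 0.6, -3.2]
gripper_width: 0.0354
```

Run:
```python
from h import *
s=readout.sense(); print(s['torque'],s['wrist_force'],s['orientation'],s['eef_pos'])
```

```text
[-0.01777071  0.01255548 -0.03317995] [-0.7113253   0.57481005 -3.18326827] [-8.99978217e+01  5.30595473e-02  1.78254705e+02] [ 0.58122598 -0.03630159  0.11354024]
```

The key came off freely. I raise it, turn the wrist back and return to the tray.

>>> carry_out([
  [[0,-1.5,0,0,0,0,255],[0,-3,0,0,0,0,255],[0,-4,0,0,-0.1,0,255],[0,-1,0,0,-0.17,0,255],[0,0,0,0,-0.17,0,255],[0,0,0,0,-0.17,0,255],[0,0,0,0,-0.17,0,255],[0,0,0,0,-0.17,0,255]],
])

```text
clock: 43.82
eef_pos: [0.5809, -0.0363, 0.2085]
orientation: [-90.0, -0.0, -127.0]
wrist_force: [-0.2, -0.5, -2.2]
gripper_width: 0.035
```

>>> carry_out([
  [[0,0,0,0,-0.17,0,255],[0,0,0,0,-0.17,0,255],[0,0,0,0,-0.17,0,255],[0,0,0,0,-0.16,0,255],[0,0,0,0,0,0,255]],
])

```text
clock: 44.45
eef_pos: [0.5809, -0.0364, 0.2083]
orientation: [-90.0, -0.0, -89.0]
wrist_force: [0.9, 0.2, -2.2]
gripper_width: 0.0353
```

Run:
```python
from h import *
go(518,341.5,200)
snap('wrist','wx.png')
```

```text
trans@cur yaw tool cm [-37.9    0.83  -5.61]
trans@new yaw tool cm [-37.9    0.83  -5.61]
rot y rad -0.000 | now [580.9 -36.4 208.3] [-89.99  -0.   -88.97] clk 44.45 j7 -8.7 F [ 0.9  0.2 -2.2] w 35.3
```

View pics/wx.png

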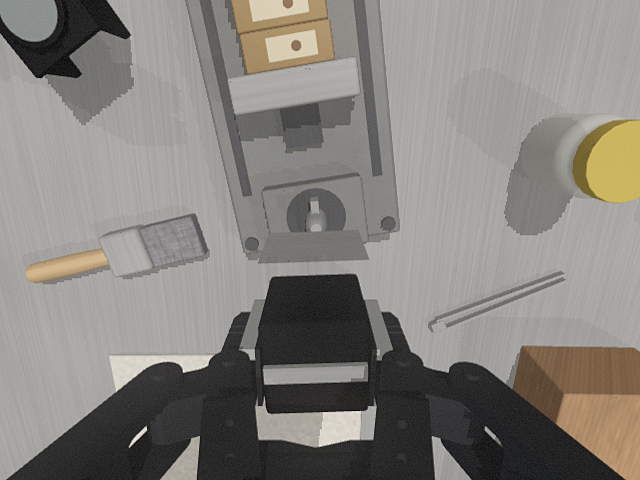

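The jaw stays tight against the row and the wing has turned a quarter turn; the key is held level. On to the tray.

>>> carry_out([
  [[-4,0,-0.6,0,0,0,255],[-5,0,-0.7,0,0,0,255],[-5,0,-0.7,0,0,0,255],[-5,0,-0.8,0,0,0,255],[-5,0,-0.8,0,0,0,255],[-5,0,-0.8,0,0,0,255],[-5,0,-0.7,0,0,0,255],[-4,0,-0.5,0,0,0,255]],
])

```text
clock: 45.5
eef_pos: [0.517, 0.3447, 0.2081]
orientation: [-90.0, 0.0, -89.1]
wrist_force: [0.3, -0.4, -1.3]
gripper_width: 0.0357
```

>>> carry_out([
  [[0,0,0,0,0,0,255],[0,3,0,0,0,0,255],[0,4,0,0,0,0,255],[0,3,0,0,0,0,255],[0,0,0,0,0,0,255],[0,0,0,0,0,0,255]],
])

```text
clock: 46.25
eef_pos: [0.5184, 0.3428, 0.1092]
orientation: [-89.9, 0.0, -89.0]
wrist_force: [1.0, 0.6, -1.7]
gripper_width: 0.0353
```

Run:
```python
from h import *
go(518,341.5,51)
snap('wrist','wy.png')
```

```text
trans@cur yaw tool cm [ 0.13  5.82 -0.04]
trans@new yaw tool cm [ 0.13  5.82 -0.04]
rot y rad -0.000 | now [518.4 342.8 109.2] [-8.993e+01  4.000e-02 -8.901e+01] clk 46.25 j7 -52.1 F [ 1.   0.6 -1.7] w 35.3
```

View pics/wy.png

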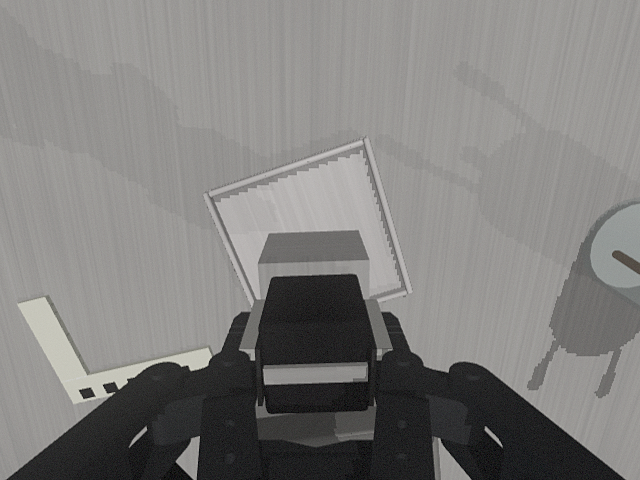

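The key is over the tray. I lower it to about 51 mm TCP.

>>> carry_out([
  [[0.1,2,0,0,0,0,255],[0,2,0,0,0,0,255],[0,1,0,0,0,0,255],[0,0.5,0,0,0,0,255],[0,0.3,0,0,0,0,255],[0,0,0,0,0,0,255]],
])

```text
clock: 47.05
eef_pos: [0.5178, 0.3419, 0.0507]
orientation: [-90.0, 0.0, -88.9]
wrist_force: [-5.6, -4.1, 11.6]
gripper_width: 0.0355
```

>>> carry_out([
  [[0,-0.05,0,0,0,0,255],[0,0,0,0,0,0,0],[0,0,0,0,0,0,0],[0,0,0,0,0,0,0],[0,0,0,0,0,0,0],[0,-2,0,0,0,0,0],[0,-5,0,0,0,0,0],[0,-5,0,0,0,0,0]],
])

```text
clock: 48.05
eef_pos: [0.5175, 0.3418, 0.173]
orientation: [-90.0, 0.0, -88.9]
wrist_force: [0.4, 0.3, 0.7]
gripper_width: 0.0854
```

>>> carry_out([
  [[0,-3,0,0,0,0,0],[5,0,0,0,0,0,0],[5,0,0,0,0,0,0],[5,0,0,0,0,0,0],[5,0,0,0,0,0,0],[0,0,0,0,0,0,0],[0,0,0,0,0,0,0]],
])

```text
clock: 48.92
eef_pos: [0.5216, 0.1422, 0.2013]
orientation: [-89.9, 0.0, -88.9]
wrist_force: [-0.7, 0.6, -0.1]
gripper_width: 0.0853
```

Run:
```python
from h import *
snap('wrist','wz.png'); snap('scene','sz.png'); go(518,341.5,200)
key('wz.png',cam('wrist'),.086,(180,0,420,120))
```

```text
trans@cur yaw tool cm [-19.86   0.08   0.06]
trans@new yaw tool cm [-19.86   0.08   0.06]
rot y rad -0.000 | now [521.5 142.9 200.8] [-8.997e+01  3.000e-02 -8.882e+01] clk 49.02 j7 -28.5 F [-0.2  0.3  0.2] w 85.2
head ctr [443.7 233.2] size [6.6 5.9] ang 15.2 px [192.  95.]
```

View pics/wz.png

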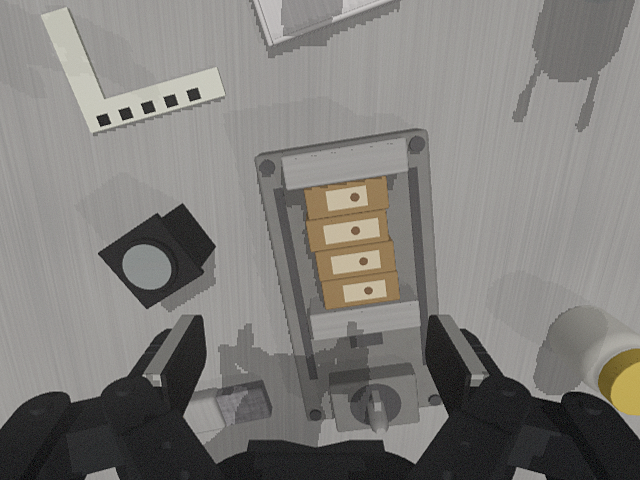

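View pics/sz.png

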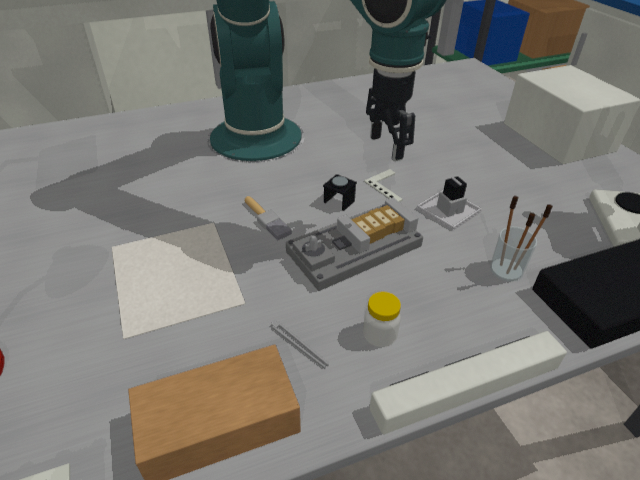

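The blocks sit in a tight row between the jaws. In the scene view the key stands in its tray and the bystanders are where they were. I'll check the numbers.

Run:
```python
from h import *
c=cam('wrist'); im=cv2.imread('pics/wz.png'); hsv=cv2.cvtColor(im,cv2.COLOR_BGR2HSV)
w=np.zeros(hsv.shape[:2],np.uint8); w[165:315,295:405]=255
m=cv2.inRange(hsv,(8,85,40),(28,255,255))&w; n=cv2.inRange(hsv,(8,15,150),(35,84,255))&w
a=np.radians(9.5); X=np.array([np.cos(a),np.sin(a)]); Y=np.array([-X[1],X[0]]); F=np.array([544.8,173])
for k in cv2.findContours(n,cv2.RETR_EXTERNAL,cv2.CHAIN_APPROX_NONE)[0]:
    if cv2.contourArea(k)<150: continue
    P=(ray('',cv2.convexHull(k)[:,0],.06,c)[:,:2]*1000).astype(np.float32); r=cv2.minAreaRect(P); g=r[2]-(90 if r[1][0]<r[1][1] else 0); d=np.array(r[0])-F
    print('bone face ctr',np.round(r[0],1),'size',np.round(r[1],1),'yaw %.1f'%((g+90)%180-90),'x %.1f y %.1f'%(d@X,d@Y))
ct=cv2.morphologyEx(m|n,cv2.MORPH_CLOSE,np.ones((5,5))); k=max(cv2.findContours(ct,cv2.RETR_EXTERNAL,cv2.CHAIN_APPROX_NONE)[0],key=cv2.contourArea)
P=ray('',k[:,0],.06,c)[:,:2]*1000-F; print('row x range',(P@X).min().round(1),(P@X).max().round(1),'y',(P@Y).min().round(1),(P@Y).max().round(1))
snap('top','tz.png'); i=cv2.imread('pics/tz.png')[225:305,120:200]; j=cv2.imread('pics/t0.png')[225:305,120:200]
cv2.imwrite('pics/cz.png',cv2.resize(np.hstack([j,i]),None,fx=4.5,fy=4.5,interpolation=cv2.INTER_CUBIC))
```

```text
bone face ctr [562.6  87.5] size [34.3 15.8] yaw 10.3 x 3.5 y -87.3
bone face ctr [554.2 112.4] size [38.4 15.8] yaw 9.9 x -0.8 y -61.3
bone face ctr [549.5 138.1] size [42.4 15.9] yaw 10.0 x -1.1 y -35.2
bone face ctr [544.6 163.7] size [30.4 15.8] yaw 9.7 x -1.7 y -9.2
row x range -34.9 31.0 y -99.4 3.3
```

View pics/cz.png

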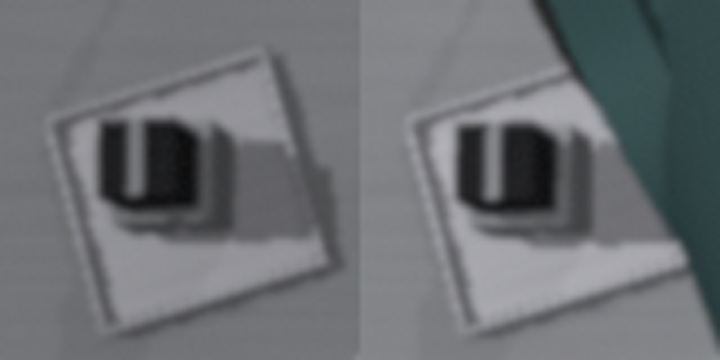

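View pics/tz.png

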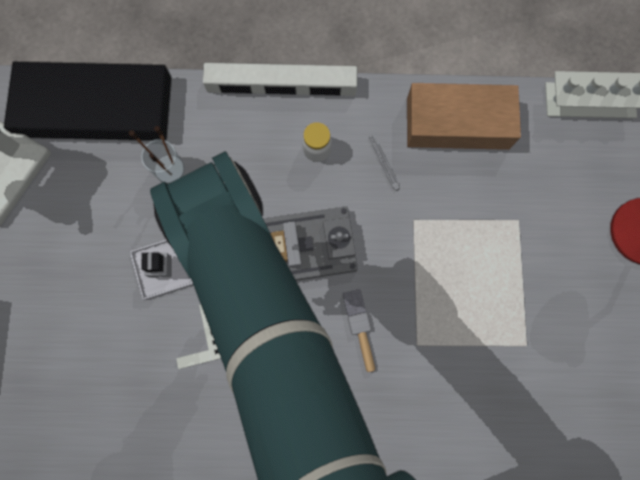

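Pitch between blocks is 26 mm (tight), yaws are 9.7–10.3° against the jaws' 9.5°, and offsets from the centre line are under 4 mm. The key stands where it started, and the arm is clear.

```bash
python3 -c "
from rig import job; print(job.job_done())"
```

```text
the job is handed in; nothing more can be done
None
```

I handed the job in at about 49 s of the 210 s. All four blocks are clamped in a tight row, and the key is back upright in its tray.

**What I did:** I placed the four blocks side by side on the bed. The key went fully home on the shaft without needing any search turns. I turned it clockwise about 1.8 rad, to about 2.7 N m, which works out to roughly 100 N of clamping. Then I unwound the play, pulled the key off and stood it back in the tray.

**Last checks:**
- **Blocks:** they lie flat at 26 mm pitch, within 1° of the jaws. Their bone faces are within 4 mm of the centre line, but these may not be centred in the blocks. The row's outline spans about −35 to +31 mm across the bed.
- **Jaw:** it still touched the row after the key came off. I could not measure the clamping force at that point.
- **Key:** in the scene and top views it stands upright in the tray, close to where it started. My numeric check of its position failed because its image fell outside the window, so this rests on the pictures and on the floor contact felt when I set it down.
- **Bystanders:** none of them shows any visible movement. The photo scale and loupe were partly or fully hidden by the arm in the final top view, but both looked in place in the scene view.

**What went wrong on the way:** blocks 3 and 4 pitched about 26° in the grip. They probably clipped the row because I lowered them before the arm had settled. I backed off, set them down and they fell flat. Block 2 shifted a few mm, by that bump or by a knock, and still ended up parallel.

**Disagreement:** the top and wrist cameras differed by 2 to 7 mm on the clamp and tray, so I relied on the wrist views taken with the arm settled.

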